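# Find the gift box that rattles

### The arm

A 7-joint arm with a two-finger parallel gripper is mounted at the origin on the work surface. World frame = base frame: x ahead of the robot, y to its left, z up, the work surface at z = 0. Lengths are in m, angles in degrees, forces in N, time in s.
With the tool pointing down it reaches from about 0.425 to 0.875 m from the base axis. Payload 4.7 kg.
Tool frame: the origin (TCP) lies between the finger pads; the fingertips stand 22 mm ahead of it and the grasp point (between the pads) lies 3 mm ahead of it; z points along the fingers, y is the line along which they close (so a half turn about z gives the same grasp; the last joint's range is limited). The gripper opens to 87 mm and grips with 3 to 60 N. Pads are 19 mm wide; open, the fingers measure 117 mm over their backs; the gripper's body (75 mm by 190 mm) begins 51 mm behind the grasp point.
Start: joints at [-75.567, 18.392, -4.016, 83.108, 1.295, 78.541, -3.26], TCP at [0.153, 0.632, 0.245] pointing down, gripper open.
Joint ranges: [-163.93, 163.93], [-17.29, 119.83], [-79.2, 71.16], [3.27, 140.29], [-89.18, 269.18], [5.43, 117.66], [-154.24, 154.24]. Speed limits (degrees/s): [147.25, 147.25, 180, 180, 180, 180, 180].

### API

Orientations are given as [roll, pitch, yaw] about the fixed x, y, z axes, in that order (R = Rz(yaw) Ry(pitch) Rx(roll)).
In Python, from cell import env gives the robot as it stands.
- The arm moves only by the tool drive_tool, never from a script. Its argument "moves" is a list of rows, each a list of 3 entries, a list of its own where there are three numbers: the shift along the tool's x, y, z in mm, then the turn, a rotation vector about the tool's x, y, z in rad, then the closure, from 0 (fully open) to 1 (shut). In form: [[[x, y, z], [wx, wy, wz], jaw], ...]. A call has 1 to 12 rows; each row shifts and turns the commanded pose from where the row before left it, along the tool's axes as they then stand; what a row does not reach is not made up. A row lasts 1/12 s, in which the tool goes at most 41.7 mm and 7.16 degrees, less where a joint would pass 70% of its speed; a pose out of reach is approached as far as the arm can. A call with a gripper value outside its range is refused whole. The fingers move at their own pace and stop on an object; "newtons" is the grip in N (left out, the last holds). Time passes only in rows, so rows that do not move let the fingers close. It gives the time, the measured TCP pose, the force, the opening and the grip force at its end, in the units of the state.
- env.get_obs(): the state, without advancing time (a new reading comes with each control period).
- env.read_camera(name): name is "side" or "top" or "wrist"; returns (picture, depth): 480x640x3 uint8, blue, green, red; 480x640 float32, m along the optical axis (not along the pixel's ray), 0 where there is no reading.
- env.get_calibration(name): a dict with "fx", "fy", "cx", "cy" (pixels), "T" (4x4, takes a point from camera to world coordinates). Camera axes: x right, y down, z forward; pixel columns grow to the right and rows downward; lengths in m; the calibration is good to about 2 mm. A picture is of the moment at which its call begins: read the wrist's pose just before it. get_calibration takes no time and is no camera call; for the wrist camera it gives the pose at the moment of the call.
- env.sign_off(): hands the job in; it is judged then, once.
The state is a dict: "time_s": time; "qpos": joint angles; "joint_velocities": joint speeds; "effort": joint torques, N m; "tool_pos": TCP position; "tool_rot": TCP orientation; "force": force on the tool from outside, world axes, zero at the start; "wrist_torque": the same for the moment, N m; "grip_width": finger opening in m; "grasp_force": force on a finger pad.
Only numpy, scipy, OpenCV 4.12 (cv2) and the standard library are available. Lean on these libraries where they do the work, as an engineer would, in place of code of your own. Each camera call takes 0.05 s, during which the arm holds its last target. There are 200 camera calls.

### The job

Start the order by hanging its plywood tag on the tag post, down to the foot of the post. Then lift the three look-alike kraft boxes one at a time and shake them in the air, a few brisk strokes back and forth, until you find the one with a loose bauble rattling in it, setting each silent box back down upright where it stood. Hold the rattling box out to the customer, level and still in the air a hand's breadth or two above the middle of the cork pad, and finish while still holding it there, with the other things on the counter left where they are.

Things in the scene. Friction and masses are not known exactly. Their poses are not given: they have to be found in the camera images.
- box_left_mid (a point): Centre of the left one of three look-alike sealed kraft boxes in a row on a thin paper mat: 100 mm long (x), 60 wide (y), 70 high (z up), 0.32 to 0.36 kg. The point is 35 mm above its underside, 38 above the counter. In just one of the three (no telling which) a 35 mm solid brass bauble of 0.18 kg rolls loose, with 57 mm of run along the length; the others are packed tight: their balance point stays put.
- box_middle_mid (a point): Centre of the middle one of three look-alike sealed kraft boxes in a row on a thin paper mat: 100 mm long (x), 60 wide (y), 70 high (z up), 0.32 to 0.36 kg. The point is 35 mm above its underside, 38 above the counter. In just one of the three (no telling which) a 35 mm solid brass bauble of 0.18 kg rolls loose, with 57 mm of run along the length; the others are packed tight: their balance point stays put.
- box_right_mid (a point): Centre of the right one of three look-alike sealed kraft boxes in a row on a thin paper mat: 100 mm long (x), 60 wide (y), 70 high (z up), 0.32 to 0.36 kg. The point is 35 mm above its underside, 38 above the counter. In just one of the three (no telling which) a 35 mm solid brass bauble of 0.18 kg rolls loose, with 57 mm of run along the length; the others are packed tight: their balance point stays put.
- box_left: The left kraft box; origin at the centre of its underside.
- box_middle: The middle kraft box; origin at the centre of its underside.
- box_right: The right kraft box; origin at the centre of its underside.
- tag_hole (a point): Centre of the 22 mm through hole of the order tag, half-way through its thickness. The tag is a loose plywood plate lying flat, 90 mm long (x), 44 wide (y), 8 thick, 0.03 kg; the hole is 26 mm from its middle towards its +x end. z is up.
- tag_grip (a point): Point on the order tag's centre line at half thickness, in its solid half, 48 mm from the hole towards the -x end: a good place to grip across the 44 mm width (along y).
- tag: The order tag; origin at the centre of its underside, axes as tag_hole.
- post_foot (a point): Foot of the tag post: a fixed upright steel post, 8 mm diameter with slightly tapered tip, on a round wooden base 80 mm across and 10 mm thick. The point is on the post's axis at the top of the base (10 mm above the counter); the post rises 60 mm above it.
- pad_top (a point): Centre of the top of the cork pad, fixed flat on the counter towards the customer: 100 mm (x) by 160 mm (y), 4 mm thick.
- spool: Bystander: grey ribbon spool standing on end, 64 mm across, 40 high; origin at the centre of its underside.
- tree: Bystander: turned wooden cone tree, 60 mm across at most, 92 high; origin at the centre of its underside.
- scissors: Bystander: scissors lying flat, about 150 mm long, 9 high; origin near the pivot, blades along its +x.
- jar: Bystander: glass jar with steel cap, 64 mm across, 85 high; origin at the centre of its underside.
There are look-alikes about, which are no part of the job. Leave any purple or turquoise look-alike of the part that bears post_foot alone.

How it is judged:
By the outcome, as a careful person would: the job done as asked, in the order asked, and still so for the second after the job is handed in, while the arm keeps its last pose, push and grip.
It also fails if it takes over 72 s, if anything falls off the work surface, if the arm or the gripper's body presses on something with over 40 N, if the wrist force passes 120 N, or if a joint passes its speed limit or range.

## Working session

There is one attempt and no reset: what is moved stays moved. The work goes in short steps, Python scripts to look and compute and a tool call to move; the robot and the scene stay as the last step left them, time stands still between calls to the robot, and variables do not carry over. Pictures are saved under pics/ and viewed, at most 10 in all, crops included, and the job is handed in when it is done.

Besides the shell and the picture viewer there is one more tool, called after "Call:" as a command line: name --argument value ..., lists and objects as JSON in quotes. drive_tool: Moves the arm, as the interface text tells. Its arguments: {"type":"object","properties":{"moves":{"type":"array"},"newtons":{"type":"number"}},"required":["moves"]}

```bash
mkdir -p pics; cat > h.py <<'E'
import numpy as np, cv2
from cell import env
def grab(name):
    c=env.get_calibration(name); im,d=env.read_camera(name); return im,d,c
def pts(d,c):
    v,u=np.indices(d.shape); P=np.stack([(u-c["cx"])/c["fx"]*d,(v-c["cy"])/c["fy"]*d,d],-1)
    P=P@c["T"][:3,:3].T+c["T"][:3,3]; P[d==0]=np.nan; return P
E
python3 - <<'E'
from h import *
o=env.get_obs(); print({k:np.round(v,3) for k,v in o.items()})
for n in("top","side"):
    im,d,c=grab(n); cv2.imwrite(f"pics/{n}0.png",im); np.savez(f"{n}0.npz",im=im,d=d,**c); print(n,np.round(c["T"],3).tolist(),c["fx"])
E
```

```text
{'time_s': np.float64(0.0), 'qpos': array([-75.566,  18.439,  -4.015,  83.174,   1.296,  78.541,  -3.263]), 'joint_velocities': array([-0.039, -0.016, -0.003, -0.015, -0.057, -0.199,  0.085]), 'effort': array([-0.0000e+00, -4.9128e+01, -4.0400e-01, -3.1253e+01, -6.4000e-02,
        4.3000e-02,  0.0000e+00]), 'tool_pos': array([0.153, 0.631, 0.243]), 'tool_rot': array([-1.79891e+02,  7.00000e-03,  1.66372e+02]), 'force': array([ 0.65 , -0.158, -0.494]), 'wrist_torque': array([0.029, 0.015, 0.001]), 'grasp_force': np.float64(0.0), 'grip_width': np.float64(0.087)}
top [[-0.006, -0.98, 0.199, 0.295], [-1.0, 0.007, 0.003, -0.021], [-0.005, -0.199, -0.98, 1.349], [0.0, 0.0, 0.0, 1.0]] 563.9508735012977
side [[0.83, -0.42, 0.367, 0.196], [-0.558, -0.619, 0.553, -0.543], [-0.005, -0.664, -0.748, 0.776], [0.0, 0.0, 0.0, 1.0]] 434.0232558132035
```

View pics/top0.png

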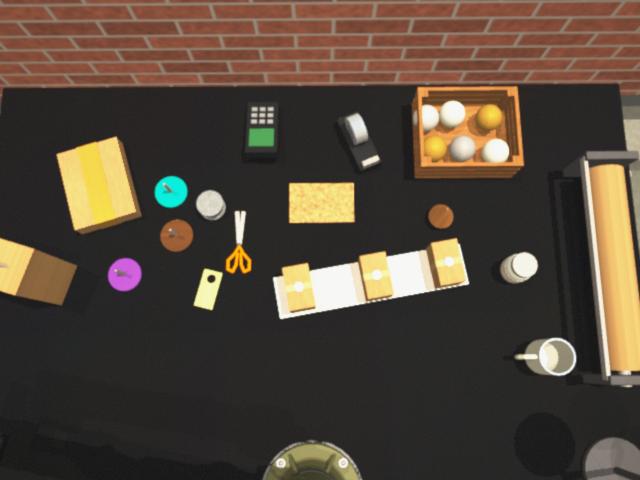

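View pics/side0.png

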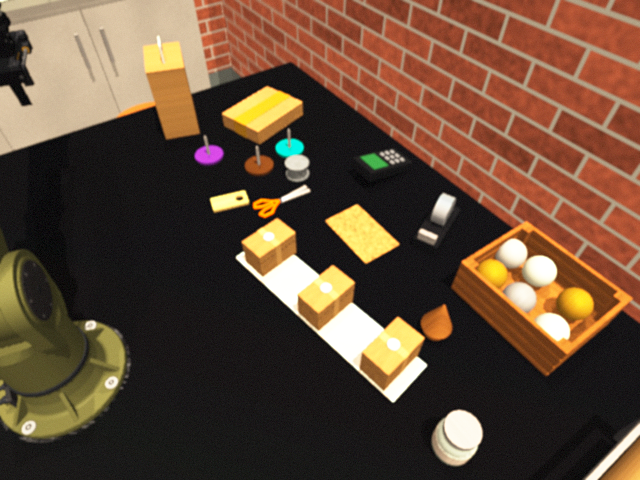

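Top view: the brown wooden base with a post is at (177,236). The turquoise (171,192) and purple (125,274) ones are the look-alikes, so brown fits. The tag is at (208,289), the pad at (322,203), the boxes at (298,288), (376,276) and (447,263), the spool at (210,205) and the scissors at (239,243). I'll confirm in an enlarged crop and measure.

```bash
python3 - <<'E'
from h import *
z=np.load("top0.npz"); im=z["im"]; P=pts(z["d"],z)
cv2.imwrite("pics/crop1.png",cv2.resize(im[165:325,95:275],None,fx=4,fy=3.75,interpolation=cv2.INTER_CUBIC)[:600])
def rect(u0,u1,v0,v1,zl,zh,name,sel=None):
    Q=P[v0:v1,u0:u1].reshape(-1,3); I=im[v0:v1,u0:u1].reshape(-1,3)
    m=(Q[:,2]>zl)&(Q[:,2]<zh)
    if sel is not None: m&=sel(I.astype(int))
    Q=Q[m]; r=cv2.minAreaRect((Q[:,:2]*1000).astype(np.float32))
    print(name,len(Q),"rect",np.round(r[0],1),np.round(r[1],1),round(r[2],1),"med",np.round(np.median(Q,0),4))
bright=lambda I:I.max(1)>100
rect(185,235,260,320,0.003,0.03,"tag",bright)
rect(278,320,258,318,0.055,0.09,"boxL")
rect(355,398,246,306,0.055,0.09,"boxM")
rect(425,470,235,295,0.055,0.09,"boxR")
rect(280,362,175,230,-.01,0.03,"pad",bright)
rect(158,196,218,254,0.005,0.018,"base")
rect(158,196,218,254,0.03,0.09,"post")
rect(155,190,172,212,0.03,0.09,"cyanpost")
rect(195,228,188,222,0.03,0.06,"spool")
rect(420,460,200,235,0.01,0.12,"tree")
rect(222,256,208,275,0.003,0.03,"scis",bright)
E
```

```text
tag 705 rect [482.2 239.8] [ 67.9 134.7] 60.9 med [0.4653 0.2463 0.0084]
boxL 1171 rect [460.5  28.8] [100.5  60.5] 10.1 med [0.4595 0.0277 0.0729]
boxM 1186 rect [ 486.5 -149.6] [100.4  61.3] 10.2 med [ 0.4845 -0.1494  0.0723]
boxR 1213 rect [ 515.9 -315.5] [100.7  62.1] 10.6 med [ 0.5149 -0.3138  0.072 ]
pad 2648 rect [681.1 -25.8] [106.9 162.7] 0.2 med [ 0.6791 -0.0253  0.0036]
base 801 rect [598.2 329.7] [87.1 90.1] 2.3 med [0.5949 0.3266 0.0102]
post 26 rect [596.3 327.9] [7.5 7.4] 26.5 med [0.5947 0.3267 0.0575]
cyanpost 26 rect [706.6 345.5] [5.4 7.4] 56.2 med [0.7061 0.3453 0.0543]
spool 537 rect [668.  244.4] [62.9 63.4] 71.4 med [0.6681 0.2442 0.0405]
tree 461 rect [ 636.4 -313.7] [58.  57.4] 21.7 med [ 0.6286 -0.3072  0.0448]
scis 559 rect [585.1 182.7] [165.1  70.9] 1.8 med [0.552  0.1766 0.007 ]
```

View pics/crop1.png

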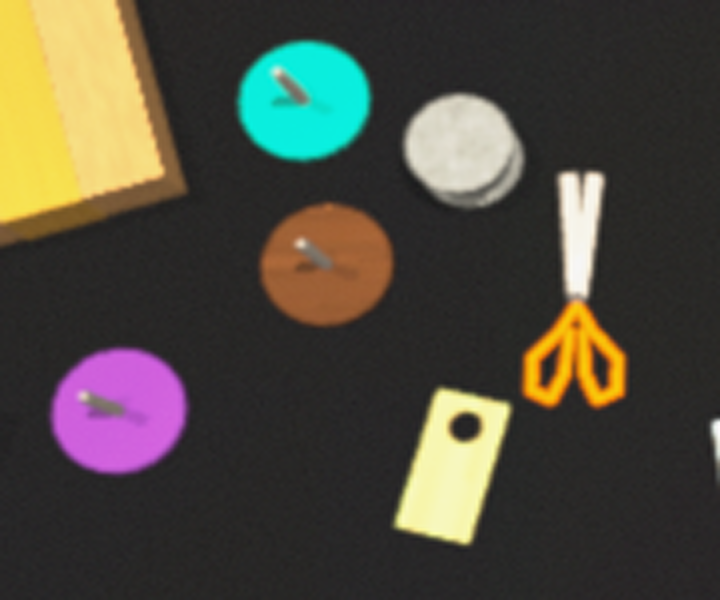

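The crop confirms it: the brown wooden base (post tip ~(300,243) in the crop) is plainly neither turquoise nor purple, and the tag hole (465,427) is at its upper-right end. Refining the tag pose next.

```bash
cat >> h.py <<'E'
def go(x,y,z,yaw):
    "tool-frame shift (mm, at the new yaw) and turn about tool z (rad) to reach the pose pointing down"
    from scipy.spatial.transform import Rotation as R
    o=env.get_obs(); r,p,w=o["tool_rot"]; dy=(yaw-w+180)%360-180
    Rg=R.from_euler("xyz",[180,0,yaw],degrees=True); d=Rg.inv().apply(np.array([x,y,z])-o["tool_pos"])*1000
    Rn=R.from_euler("xyz",o["tool_rot"],degrees=True)
    print("turn rotvec",np.round((Rn.inv()*Rg).as_rotvec(),4),"then shift",np.round(d,1),"t",round(o["time_s"],2))
E
python3 - <<'E'
from h import *
z=np.load("top0.npz"); im=z["im"].astype(int); P=pts(z["d"],z)
m=np.zeros((480,640),bool); m[260:320,190:228]=1
m&=(im.max(2)>100)
n,l,s,c=cv2.connectedComponentsWithStats(m.astype(np.uint8)); k=1+s[1:,4].argmax(); m=l==k
Q=P[m]; r=cv2.minAreaRect((Q[:,:2]*1000).astype(np.float32)); print("tag",r,np.median(Q,0))
# hole: filled minus mask
cn,_=cv2.findContours(m.astype(np.uint8),cv2.RETR_CCOMP,cv2.CHAIN_APPROX_NONE); 
h=np.zeros((480,640),np.uint8); cv2.drawContours(h,[max(cn,key=cv2.contourArea)],-1,1,-1)
hv,hu=np.nonzero((h>0)&~m); print("hole px",hu.mean(),hv.mean(),len(hu))
Tz=z["T"]; ray=Tz[:3,:3]@np.array([(hu.mean()-z["cx"])/z["fx"],(hv.mean()-z["cy"])/z["fy"],1]); t=(0.006-Tz[2,3])/ray[2]; print("hole",Tz[:3,3]+t*ray)
for nm,(u0,u1,v0,v1) in dict(purple=(100,145,252,298),brown=(158,196,218,254)).items():
    S=P[v0:v1,u0:u1]; B=S[(S[...,2]>.03)&(S[...,2]<.09)]; print(nm,B.mean(0), B[:,2].max())
    B=S[(S[...,2]>.006)&(S[...,2]<.015)]; print(B.mean(0))
z=np.load("side0.npz"); P=pts(z["d"],z)
for nm,(u0,u1,v0,v1) in dict(brown=(244,274,143,176)).items():
    S=P[v0:v1,u0:u1]; B=S[(S[...,2]>.03)&(S[...,2]<.09)]; print("side post",B.mean(0),B[:,2].max(),len(B))
g=np.array
a=np.radians(-17);
go(.444,.253,.12,163)
E
```

```text
tag ((467.052734375, 250.30958557128906), (48.42680740356445, 96.00379180908203), 72.82991027832031) [nan nan nan]
hole px 210.89473684210526 278.2105263157895 38
hole [0.49160505 0.24209106 0.006     ]
purple [0.50057022 0.44717547 0.05400806] 0.07397361036260408
[0.50094857 0.44851732 0.0102583 ]
brown [0.59542241 0.32694228 0.05331758] 0.07149488932405035
[0.59636718 0.32762736 0.01026229]
side post [0.5960065  0.32670548 0.05295358] 0.07127055466004406 36
turn rotvec [-0.0017  0.0001  0.0589] then shift [-388.8 -276.7  123.6] t 0.1
```

Call:
drive_tool --moves '[[[-32,-22.5,5],[0,0,0.059],0],[[-32,-22.5,10],[0,0,0],0],[[-32,-22.5,12],[0,0,0],0],[[-32,-22.5,12],[0,0,0],0],[[-32,-22.5,12],[0,0,0],0],[[-32,-22.5,12],[0,0,0],0],[[-32,-22.5,12],[0,0,0],0],[[-32,-22.5,12],[0,0,0],0],[[-32,-22.5,12],[0,0,0],0],[[-32,-22.5,12],[0,0,0],0],[[-32,-22.5,12],[0,0,0],0],[[-32,-22.5,10],[0,0,0],0]]' --newtons 15

```text
time_s: 1.1
tool_pos: [0.4435, 0.2607, 0.1106]
tool_rot: [-180.0, -0.0, 163.0]
force: [0.8, 0.4, -0.4]
grip_width: 0.0868
grasp_force: 0.0
```

```bash
python3 - <<'E'
from h import *
go(.4458,.2563,.08,162.8)
im,d,c=grab("wrist"); cv2.imwrite("pics/w1.png",im); np.savez("w1.npz",im=im,d=d,**c)
go(.4458,.2563,.08,162.8)
P=pts(d,c); m=(P[...,2]>.004)&(P[...,2]<.013)&(im.max(2)>110)
m&=(np.hypot(P[...,0]-.467,P[...,1]-.25)<.075)
n,l,s,cc=cv2.connectedComponentsWithStats(m.astype(np.uint8)); k=1+s[1:,4].argmax(); m=l==k
print(cv2.minAreaRect((P[m][:,:2]*1000).astype(np.float32)),s[k])
E
```

```text
turn rotvec [-0.0005 -0.0005  0.0037] then shift [-3.5 -3.6 30.6] t 1.1
turn rotvec [-0.0062  0.0029 -0.0062] then shift [ 3.7  3.6 29. ] t 1.15
((462.1325988769531, 247.80154418945312), (44.061676025390625, 88.41659545898438), 75.67993927001953) [ 280  221   65  110 5861]
```

View pics/w1.png

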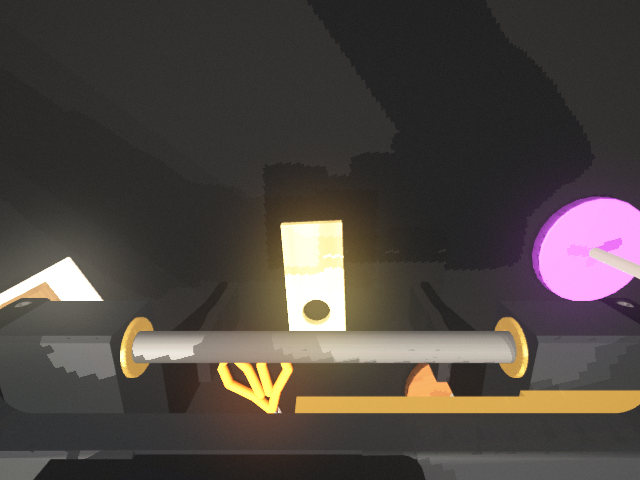

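The wrist view shows the tag between the open jaws, its hole at (316,310), with the purple look-alike's base at (590,248) to the right. The arm hadn't quite settled, so I'll let it settle and re-measure.

Call:
drive_tool --moves '[[[0,0,20],[0,0,0],0],[[0,0,0],[0,0,0],0],[[0,0,0],[0,0,0],0],[[0,0,0],[0,0,0],0]]'

```text
time_s: 1.48
tool_pos: [0.4427, 0.2636, 0.092]
tool_rot: [180.0, -0.0, 163.1]
force: [0.6, 0.1, -0.5]
grip_width: 0.087
grasp_force: 0.0
```

```bash
python3 - <<'E'
from h import *
im,d,c=grab("wrist"); np.savez("w1.npz",im=im,d=d,**c)
P=pts(d,c); m=(P[...,2]>.004)&(P[...,2]<.013)&(im.max(2)>110)
m&=(np.hypot(P[...,0]-.467,P[...,1]-.25)<.075)
n,l,s,cc=cv2.connectedComponentsWithStats(m.astype(np.uint8)); k=1+s[1:,4].argmax(); m=l==k
print(cv2.minAreaRect((P[m][:,:2]*1000).astype(np.float32)),s[k], np.median(P[m],0))
go(.4458,.2563,.024,162.8)
E
```

```text
((456.30035400390625, 249.29135131835938), (44.10832977294922, 76.5627212524414), 75.60787963867188) [ 273  230   70  101 5854] [0.45033965 0.25164847 0.00836305]
turn rotvec [0.0009 0.0004 0.0053] then shift [-5.  -6.4 68.3] t 1.53
```

```bash
python3 -c "
from h import *
go(.4435,.2545,.024,165)"
```

```text
turn rotvec [ 0.0009  0.0004 -0.0331] then shift [-2.9 -8.9 68.3] t 1.53
```

Call:
drive_tool --moves '[[[-3,-9,10],[0,0,-0.033],0],[[0,0,20],[0,0,0],0],[[0,0,20],[0,0,0],0],[[0,0,18],[0,0,0],0],[[0,0,0],[0,0,0],0],[[0,0,0],[0,0,0],1],[[0,0,0],[0,0,0],1],[[0,0,0],[0,0,0],1],[[0,0,0],[0,0,0],1],[[0,0,0],[0,0,0],1],[[0,0,0],[0,0,0],1],[[0,0,0],[0,0,0],1]]'

```text
time_s: 2.53
tool_pos: [0.4434, 0.2532, 0.0237]
tool_rot: [180.0, 0.0, 164.9]
force: [0.0, 0.4, -0.5]
grip_width: 0.0483
grasp_force: 0.0
```

Call:
drive_tool --moves '[[[0,0,0],[0,0,0],1],[[0,0,0],[0,0,0],1],[[0,0,0],[0,0,0],1],[[0,0,0],[0,0,0],1],[[0,0,-20],[0,0,0],1],[[0,0,-30],[0,0,0],1],[[0,0,-30],[0,0,0],1],[[0,0,-15],[0,0,0],1],[[0,0,0],[0,0,0],1],[[0,0,0],[0,0,0],1],[[0,0,0],[0,0,0],1]]'

```text
time_s: 3.45
tool_pos: [0.4427, 0.2528, 0.1175]
tool_rot: [-179.9, -0.1, 164.9]
force: [0.1, 0.4, -0.8]
grip_width: 0.0437
grasp_force: 15.0
```

```bash
cat >> h.py <<'E'
def tagpose():
    im,d,c=grab("wrist"); P=pts(d,c); o=env.get_obs()
    m=(abs(P[...,2]-(o["tool_pos"][2]-.014))<.012)&(im.max(2)>110)&(np.hypot(*(P[...,:2]-o["tool_pos"][:2]).transpose(2,0,1))<.12)
    n,l,s,cc=cv2.connectedComponentsWithStats(m.astype(np.uint8)); k=1+s[1:,4].argmax(); m=l==k
    print(cv2.minAreaRect((P[m][:,:2]*1000).astype(np.float32)),s[k],np.median(P[m],0)); return im
E
python3 - <<'E'
from h import *
im=tagpose(); cv2.imwrite("pics/w2.png",im)
im,d,c=grab("top"); cv2.imwrite("pics/t2.png",im)
print(env.get_obs()["tool_pos"])
E
```

```text
((437.03997802734375, 254.7260284423828), (45.79283905029297, 37.29835510253906), 74.74497985839844) [ 278  258   92   73 6577] [0.43492871 0.25534466 0.10216381]
[0.44244968 0.25262708 0.11703028]
```

View pics/w2.png

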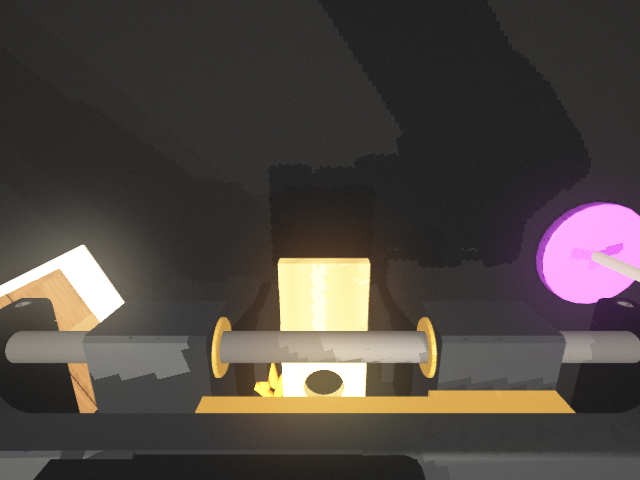

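The tag is held square, with its hole visible at (324,382). I'll compute the hole's offset from the TCP.

```bash
python3 - <<'E'
from h import *
im=cv2.imread("pics/w2.png"); c=env.get_calibration("wrist"); o=env.get_obs()
m=np.zeros((480,640),np.uint8); m[366:397,298:352]=(im[366:397,298:352].max(2)<110)
n,l,s,cc=cv2.connectedComponentsWithStats(m); k=1+s[1:,4].argmax(); print(s[k],cc[k])
for uv in (cc[k],(324,383)):
    ray=c["T"][:3,:3]@np.array([(uv[0]-c["cx"])/c["fx"],(uv[1]-c["cy"])/c["fy"],1]); t=(.101-c["T"][2,3])/ray[2]; h=c["T"][:3,3]+t*ray
    print(h, np.linalg.norm(h[:2]-o["tool_pos"][:2]), np.degrees(np.arctan2(*(h-o["tool_pos"])[[1,0]])))
# place at tag yaw 0 : TCP = post - 47 in x
go(.5958-.047,.3270,.115,180)
E
```

```text
Traceback (most recent call last):
ValueError: attempt to get argmax of an empty sequence
```

```bash
python3 - <<'E'
from h import *
im=cv2.imread("pics/w2.png"); c=env.get_calibration("wrist"); o=env.get_obs()
print(im[383,324],im[383,340],im[360:400:4,324].tolist())
for uv in ((324,381),(324,384)):
    ray=c["T"][:3,:3]@np.array([(uv[0]-c["cx"])/c["fx"],(uv[1]-c["cy"])/c["fy"],1]); t=(.103-c["T"][2,3])/ray[2]; h=c["T"][:3,3]+t*ray
    print(h, np.linalg.norm(h[:2]-o["tool_pos"][:2]), np.degrees(np.arctan2(*(h-o["tool_pos"])[[1,0]])))
go(.5958-.047,.3270,.115,180)
E
```

```text
[ 66 101 117] [ 66 100 113] [[129, 155, 170], [255, 255, 255], [255, 255, 255], [68, 102, 119], [71, 104, 122], [70, 103, 118], [66, 101, 116], [67, 101, 116], [66, 98, 113], [117, 206, 239]]
[0.48275217 0.24239805 0.103     ] 0.04158033174862164 -14.241320180963273
[0.48457426 0.24190591 0.103     ] 0.04346750907518126 -14.279238670444878
turn rotvec [-0.0019 -0.002  -0.2637] then shift [-106.4   74.4    2. ] t 3.55
```

Call:
drive_tool --moves '[[[0,0,0],[0,0,-0.088],1],[[0,0,0],[0,0,-0.088],1],[[0,0,0],[0,0,-0.088],1],[[-27,18.6,0],[0,0,0],1],[[-27,18.6,0],[0,0,0],1],[[-27,18.6,0],[0,0,0],1],[[-27,18.6,0],[0,0,0],1],[[0,0,0],[0,0,0],1],[[0,0,0],[0,0,0],1],[[0,0,0],[0,0,0],1]]'

```text
time_s: 4.38
tool_pos: [0.5503, 0.3267, 0.1168]
tool_rot: [-179.9, -0.2, -180.0]
force: [-0.2, -0.8, -0.5]
grip_width: 0.0435
grasp_force: 15.0
```

```bash
python3 - <<'E'
from h import *
im,d,c=grab("wrist"); a=im[300:400,240:400]
im2,d2,c2=grab("side"); im3,d3,c3=grab("top"); 
out=np.hstack([cv2.resize(a,(400,300)),cv2.resize(im3[200:275,130:230],(400,300))])
cv2.imwrite("pics/ins.png",np.vstack([out,np.hstack([cv2.resize(im2[100:190,200:320],(400,300)),np.zeros((300,400,3),np.uint8)])]))
P=pts(d3,c3); S=P[200:275,130:230]; I=im3[200:275,130:230]
m=(abs(S[...,2]-.102)<.012)&(I.min(2)>60); Q=S[m]; print("tag top-cam",len(Q)); 
if len(Q)>20: print(cv2.minAreaRect((Q[:,:2]*1000).astype(np.float32)))
go(.5508,.327,.115,180)
E
```

```text
tag top-cam 66
((572.9640502929688, 327.76312255859375), (27.859819412231445, 96.27840423583984), 75.40364837646484)
turn rotvec [-0.0003 -0.0008 -0.0001] then shift [-0.3  0.1  3.4] t 4.53
```

View pics/ins.png

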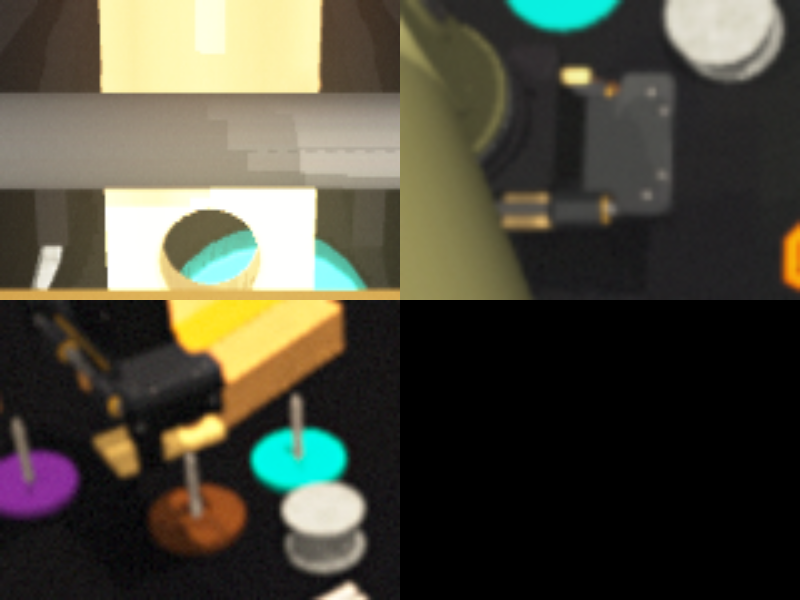

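The side crop shows the held tag's hole end just above the brown post (post top ~(192,455) in the composite). The wrist crop shows the hole at (210,250). I'll measure the tag's far end from the side depth.

```bash
python3 - <<'E'
from h import *
im,d,c=grab("side"); P=pts(d,c)
S=P[125:150,228:275]; I=im[125:150,228:275].astype(int)
m=(S[...,2]>.088)&(S[...,2]<.112)&(I[...,2]>120)&(abs(S[...,0]-.55)<.09)
Q=S[m]; print(len(Q)); print("x",np.percentile(Q[:,0],[0,5,50,95,98,100]),"z",np.percentile(Q[:,2],[5,50,95]))
F=Q[Q[:,0]>.585]; print("far end y",F[:,1].min(),F[:,1].max(),len(F), np.sort(Q[:,0])[-10:])
S=P[135:180,235:285]; B=S[(S[...,2]>.03)&(S[...,2]<.075)]; print("post",np.median(B,0),len(B))
E
```

```text
215
x [0.52791059 0.52923911 0.5711994  0.61396096 0.61707875 0.61843006] z [0.09735306 0.10342289 0.1062131 ]
far end y 0.3030346261579214 0.3302482323300754 74 [0.61434103 0.61436357 0.61464867 0.61493886 0.61644353 0.61732577
 0.61742653 0.61760041 0.61842327 0.61843006]
post [0.5958483  0.32657068 0.05024179] 38
```

Call:
drive_tool --moves '[[[0,0,15],[0,0,0],1],[[0,0,15],[0,0,0],1],[[0,0,15],[0,0,0],1],[[0,0,0],[0,0,0],1],[[0,0,0],[0,0,0],1]]'

```text
time_s: 5.0
tool_pos: [0.5506, 0.3271, 0.0734]
tool_rot: [-180.0, -0.1, -180.0]
force: [-0.1, -0.3, 0.5]
grip_width: 0.0434
grasp_force: 15.0
```

Call:
drive_tool --moves '[[[0,0,12],[0,0,0],1],[[0,0,12],[0,0,0],1],[[0,0,8],[0,0,0],1],[[0,0,0],[0,0,0],1],[[0,0,0],[0,0,0],1]]'

```text
time_s: 5.42
tool_pos: [0.5508, 0.3273, 0.0406]
tool_rot: [-179.9, -0.1, -180.0]
force: [-0.2, -0.3, 0.3]
grip_width: 0.0437
grasp_force: 15.0
```

Call:
drive_tool --moves '[[[0,0,5],[0,0,0],1],[[0,0,0],[0,0,0],1],[[0,0,0],[0,0,0],0.4],[[0,0,0],[0,0,0],0.3],[[0,0,0],[0,0,0],0.2],[[0,0,0],[0,0,0],0.2],[[0,0,0],[0,0,0],0.2],[[0,0,0],[0,0,0],0.2],[[0,0,0],[0,0,0],0.2]]'

```text
time_s: 6.17
tool_pos: [0.5515, 0.3277, 0.0367]
tool_rot: [180.0, 0.0, -180.0]
force: [-0.3, 0.6, 0.4]
grip_width: 0.0691
grasp_force: 0.0
```

Call:
drive_tool --moves '[[[0,0,-20],[0,0,0],0],[[0,0,-30],[0,0,0],0],[[0,0,-30],[0,0,0],0],[[10,-20,-20],[0,0,0],0],[[10,-35,0],[0,0,0],0],[[10,-35,0],[0,0,0],0],[[10,-35,0],[0,0,0],0],[[10,-35,0],[0,0,0],0],[[0,0,0],[0,0,0],0],[[0,0,0],[0,0,0],0]]'

```text
time_s: 7.0
tool_pos: [0.5014, 0.1652, 0.137]
tool_rot: [180.0, 0.0, 179.8]
force: [0.3, 0.6, 1.4]
grip_width: 0.0871
grasp_force: 0.0
```

```bash
python3 - <<'E'
from h import *
im,d,c=grab("top"); im2,d2,c2=grab("side")
cv2.imwrite("pics/tagon.png",np.hstack([cv2.resize(im[180:300,130:250],(400,400)),cv2.resize(im2[120:220,200:300],(400,400))]))
P=pts(d,c); S=P[200:280,150:215]; m=(S[...,2]>.014)&(S[...,2]<.024)&(im[200:280,150:215,1]>100); print(len(S[m]),np.median(S[m],0),cv2.minAreaRect((S[m][:,:2]*1000).astype(np.float32)))
for nm,u0,u1,v0,v1 in (("L",278,320,258,318),("M",355,398,246,306),("R",425,470,235,295)):
    S=P[v0:v1,u0:u1]; Q=S[(S[...,2]>.055)&(S[...,2]<.09)]; print(nm,len(Q),cv2.minAreaRect((Q[:,:2]*1000).astype(np.float32)))
go(.4605,.0288,.15,190.3)
E
```

```text
211 [0.55660008 0.34315558 0.01826733] ((607.2218627929688, 345.72723388671875), (49.22731018066406, 156.24566650390625), 88.71302795410156)
L 1167 ((460.2098693847656, 28.775989532470703), (100.26701354980469, 60.43743896484375), 10.243595123291016)
M 1192 ((486.7094421386719, -149.85934448242188), (101.15985107421875, 61.88069534301758), 9.866124153137207)
R 1218 ((515.8555297851562, -315.194580078125), (100.39016723632812, 63.29695129394531), 10.01671028137207)
turn rotvec [ 0.0011  0.001  -0.1791] then shift [  65.5 -130.1  -13. ] t 7.1
```

View pics/tagon.png

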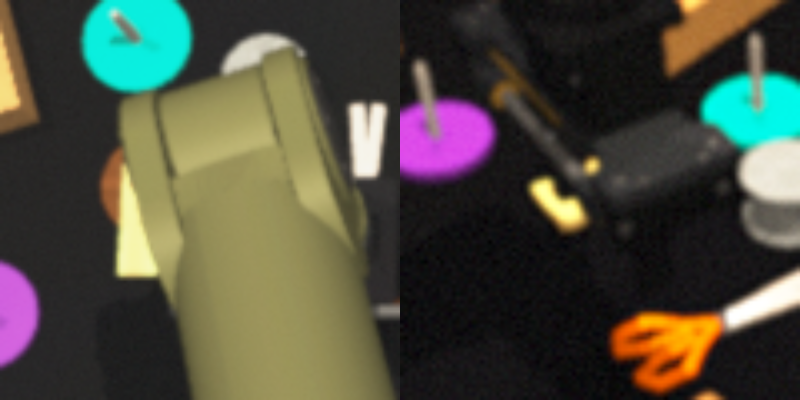

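Top crop: the tag (z top 18 mm) lies flat on the brown base, partly hidden by the arm; I'll recheck it once the arm is clear. On to the left box.

Call:
drive_tool --moves '[[[0,0,0],[0,0,-0.09],0],[[0,0,0],[0,0,-0.089],0],[[16,-32,0],[0,0,0],0],[[16,-32,0],[0,0,0],0],[[16,-33,0],[0,0,0],0],[[17,-33,0],[0,0,0],0],[[0,0,0],[0,0,0],0],[[0,0,0],[0,0,0],0],[[0,0,0],[0,0,0],0]]'

```text
time_s: 7.85
tool_pos: [0.4614, 0.0298, 0.1368]
tool_rot: [180.0, 0.1, -169.6]
force: [0.7, 0.3, -0.3]
grip_width: 0.087
grasp_force: 0.0
```

```bash
python3 - <<'E'
from h import *
im,d,c=grab("top"); P=pts(d,c)
S=P[200:280,150:215]; I=im[200:280,150:215]; m=(S[...,2]>.014)&(S[...,2]<.024)&(I[...,1]>100); Q=S[m]; print(len(Q),np.median(Q,0),cv2.minAreaRect((Q[:,:2]*1000).astype(np.float32)))
B=S[(S[...,2]>.03)&(S[...,2]<.09)]; print("post",len(B),B.mean(0))
go(.4605,.0288,.041,190.2)
E
```

```text
604 [0.57054725 0.32734267 0.018265  ] ((602.968994140625, 326.91229248046875), (119.4051513671875, 150.24644470214844), 63.43164825439453)
post 293 [0.65367119 0.2585295  0.04137291]
turn rotvec [0.0003 0.0007 0.0041] then shift [ 1.1 -1.2 95.8] t 7.9
```

Call:
drive_tool --moves '[[[1,-1,20],[0,0,0],0],[[0,0,25],[0,0,0],0],[[0,0,25],[0,0,0],0],[[0,0,20],[0,0,0],0],[[0,0,6],[0,0,0],0.1],[[0,0,0],[0,0,0],0.6],[[0,0,0],[0,0,0],0.6],[[0,0,0],[0,0,0],0.6],[[0,0,0],[0,0,0],0.6],[[0,0,0],[0,0,0],0.6],[[0,0,0],[0,0,0],0.6],[[0,0,0],[0,0,0],0.6]]' --newtons 35

```text
time_s: 8.9
tool_pos: [0.4611, 0.0276, 0.0419]
tool_rot: [180.0, 0.2, -169.7]
force: [0.3, 1.2, 6.2]
grip_width: 0.0597
grasp_force: 35.0
```

Call:
drive_tool --moves '[[[0,0,-15],[0,0,0],0.6],[[0,0,-30],[0,0,0],0.6],[[0,0,-30],[0,0,0],0.6],[[0,0,-25],[0,0,0],0.6],[[0,0,0],[0,0,0],0.6],[[0,0,0],[0,0,0],0.6],[[0,0,0],[0,0,0],0.6],[[0,0,0],[0,0,0],0.6]]'

```text
time_s: 9.57
tool_pos: [0.4583, 0.0267, 0.1387]
tool_rot: [-180.0, -0.2, -169.7]
force: [0.5, 0.1, -4.1]
grip_width: 0.0598
grasp_force: 35.0
```

```bash
cat >> h.py <<'E'
def feel():
    from scipy.spatial.transform import Rotation as R
    o=env.get_obs(); r=R.from_euler("xyz",o["tool_rot"],degrees=True).inv()
    print("t",round(o["time_s"],2),"pos",np.round(o["tool_pos"],4),"rot",np.round(o["tool_rot"],2),"F tool",np.round(r.apply(o["force"]),2),"M tool",np.round(r.apply(o["wrist_torque"]),4),"w",round(o["grip_width"],4))
E
python3 -c "
from h import *
feel()"
```

```text
t 9.57 pos [0.4583 0.0267 0.1387] rot [-179.99   -0.21 -169.74] F tool [-0.55  0.01  4.1 ] M tool [-0.0462  0.0245  0.0314] w 0.0598
```

Call:
drive_tool --moves '[[[-30,0,0],[0,0,0],0.6],[[30,0,0],[0,0,0],0.6],[[30,0,0],[0,0,0],0.6],[[-30,0,0],[0,0,0],0.6],[[-30,0,0],[0,0,0],0.6],[[30,0,0],[0,0,0],0.6],[[30,0,0],[0,0,0],0.6],[[-30,0,0],[0,0,0],0.6],[[-30,0,0],[0,0,0],0.6],[[30,0,0],[0,0,0],0.6],[[0,0,0],[0,0,0],0.6],[[0,0,0],[0,0,0],0.6]]'

```text
time_s: 10.57
tool_pos: [0.4575, 0.0264, 0.1372]
tool_rot: [-179.9, -0.4, -169.7]
force: [0.2, -0.3, -3.2]
grip_width: 0.0599
grasp_force: 35.0
```

```bash
python3 -c "
from h import *
feel()"
```

```text
t 10.57 pos [0.4575 0.0264 0.1372] rot [-179.93   -0.42 -169.74] F tool [-0.14 -0.32  3.16] M tool [-0.0334 -0.0974 -0.0075] w 0.0599
```

Call:
drive_tool --moves '[[[-30,0,0],[0,0,0],0.6],[[-30,0,0],[0,0,0],0.6],[[30,0,0],[0,0,0],0.6],[[30,0,0],[0,0,0],0.6],[[-30,0,0],[0,0,0],0.6],[[-30,0,0],[0,0,0],0.6],[[30,0,0],[0,0,0],0.6],[[30,0,0],[0,0,0],0.6],[[0,0,0],[0,0,0],0.6]]'

```text
time_s: 11.32
tool_pos: [0.4539, 0.0255, 0.1372]
tool_rot: [-180.0, -0.6, -169.8]
force: [-0.0, -0.3, -4.7]
grip_width: 0.0601
grasp_force: 35.0
```

```bash
python3 -c "
from h import *
feel()"
```

```text
t 11.32 pos [0.4539 0.0255 0.1372] rot [-180.     -0.62 -169.78] F tool [ 0.05 -0.3   4.72] M tool [-0.0383  0.0368  0.0041] w 0.0601
```

Call:
drive_tool --moves '[[[0,0,0],[0,0,0],0.6],[[0,0,0],[0,0,0],0.6],[[0,0,0],[0,0,0],0.6]]'

```text
time_s: 11.57
tool_pos: [0.4608, 0.0272, 0.1411]
tool_rot: [180.0, 0.1, -169.7]
force: [0.2, 0.7, -3.2]
grip_width: 0.0596
grasp_force: 35.0
```

```bash
python3 -c "
from h import *
feel()"
```

```text
t 11.57 pos [0.4608 0.0272 0.1411] rot [ 1.7999e+02  1.1000e-01 -1.6973e+02] F tool [-0.32  0.64  3.23] M tool [-0.0241  0.0168 -0.0402] w 0.0596
```

Call:
drive_tool --moves '[[[0,0,0],[0,0.1,0],0.6],[[0,0,0],[0,0,0],0.6],[[0,0,0],[0,0,0],0.6],[[0,0,0],[0,0,0],0.6],[[0,0,0],[0,0,0],0.6],[[0,0,0],[0,0,0],0.6],[[0,0,0],[0,0,0],0.6],[[0,0,0],[0,0,0],0.6]]'

```text
time_s: 12.23
tool_pos: [0.4598, 0.027, 0.141]
tool_rot: [180.0, -5.7, -169.7]
force: [-0.3, -0.1, -3.5]
grip_width: 0.06
grasp_force: 35.0
```

```bash
python3 -c "
from h import *
feel()"
```

```text
t 12.23 pos [0.4598 0.027  0.141 ] rot [ 179.97   -5.66 -169.73] F tool [-0.07 -0.01  3.47] M tool [-0.0334 -0.1916  0.0779] w 0.06
```

Call:
drive_tool --moves '[[[0,0,0],[0,-0.1,0],0.6],[[0,0,0],[0,-0.1,0],0.6],[[0,0,0],[0,0,0],0.6],[[0,0,0],[0,0,0],0.6],[[0,0,0],[0,0,0],0.6],[[0,0,0],[0,0,0],0.6],[[0,0,0],[0,0,0],0.6],[[0,0,0],[0,0,0],0.6],[[0,0,0],[0,0,0],0.6]]'

```text
time_s: 12.98
tool_pos: [0.4603, 0.027, 0.1405]
tool_rot: [-180.0, 5.7, -169.7]
force: [0.4, 0.1, -2.8]
grip_width: 0.0596
grasp_force: 35.0
```

```bash
python3 -c "
from h import *
feel()"
```

```text
t 12.98 pos [0.4603 0.027  0.1405] rot [-179.97    5.69 -169.72] F tool [-0.08  0.01  2.82] M tool [-0.0196  0.2145 -0.0673] w 0.0596
```

Call:
drive_tool --moves '[[[0,0,0],[0,0.1,0],0.6],[[0,0,0],[0,0,0],0.6],[[0,0,0],[0,0,0],0.6],[[0,0,0],[0,0,0],0.6],[[0,0,0],[0,0,0],0.6]]'

```text
time_s: 13.4
tool_pos: [0.4596, 0.0268, 0.1407]
tool_rot: [180.0, 0.1, -169.7]
force: [-0.6, 0.4, -3.4]
grip_width: 0.0597
grasp_force: 35.0
```

```bash
python3 -c "
from h import *
feel()"
```

```text
t 13.4 pos [0.4596 0.0268 0.1407] rot [ 1.7998e+02  8.0000e-02 -1.6974e+02] F tool [0.53 0.48 3.44] M tool [-0.0446  0.0214  0.0251] w 0.0597
```

Call:
drive_tool --moves '[[[0,0,30],[0,0,0],0.6],[[0,0,30],[0,0,0],0.6],[[0,0,20],[0,0,0],0.6],[[0,0,10],[0,0,0],0.6],[[0,0,5],[0,0,0],0.6],[[0,0,0],[0,0,0],0.6],[[0,0,0],[0,0,0],0.6],[[0,0,0],[0,0,0],0.6]]'

```text
time_s: 14.07
tool_pos: [0.4611, 0.0272, 0.047]
tool_rot: [180.0, 0.2, -169.7]
force: [0.5, -0.8, -3.4]
grip_width: 0.0603
grasp_force: 35.0
```

```bash
python3 -c "
from h import *
feel()"
```

```text
t 14.07 pos [0.4611 0.0272 0.047 ] rot [ 1.7998e+02  1.7000e-01 -1.6973e+02] F tool [-0.35 -0.9   3.38] M tool [-0.0119  0.0348 -0.038 ] w 0.0603
```

Call:
drive_tool --moves '[[[0,0,3],[0,0,0],0.6],[[0,0,2],[0,0,0],0.6],[[0,0,0],[0,0,0],0.6],[[0,0,0],[0,0,0],0.2],[[0,0,0],[0,0,0],0.05],[[0,0,0],[0,0,0],0],[[0,0,0],[0,0,0],0],[[0,0,0],[0,0,0],0],[[0,0,-25],[0,0,0],0],[[0,0,-35],[0,0,0],0],[[0,0,-35],[0,0,0],0],[[0,0,0],[0,0,0],0]]'

```text
time_s: 15.07
tool_pos: [0.4642, 0.0274, 0.1418]
tool_rot: [179.9, 0.6, -169.7]
force: [2.0, 0.1, 0.4]
grip_width: 0.0867
grasp_force: 0.0
```

```bash
python3 -c "
from h import *
go(.4868,-.1498,.137,190)"
```

```text
turn rotvec [0.0011 0.0113 0.0045] then shift [   8.5 -178.5    4.8] t 15.07
```

Call:
drive_tool --moves '[[[1,-29,0],[0,0,0],0],[[1,-30,0],[0,0,0],0],[[1,-30,0],[0,0,0],0],[[1,-30,0],[0,0,0],0],[[1,-30,0],[0,0,0],0],[[0.5,-29,0],[0,0,0],0],[[0,0,0],[0,0,0],0],[[0,0,0],[0,0,0],0],[[0,0,0],[0,0,0],0],[[0,0,0],[0,0,0],0]]'

```text
time_s: 15.9
tool_pos: [0.4861, -0.1477, 0.1352]
tool_rot: [179.9, -0.0, -169.6]
force: [0.2, -1.0, -0.3]
grip_width: 0.0868
grasp_force: 0.0
```

```bash
python3 - <<'E'
from h import *
im,d,c=grab("top"); P=pts(d,c)
for nm,u0,u1,v0,v1 in (("L",278,320,258,318),):
    S=P[v0:v1,u0:u1]; Q=S[(S[...,2]>.055)&(S[...,2]<.09)]; print(nm,len(Q),cv2.minAreaRect((Q[:,:2]*1000).astype(np.float32)),np.median(Q,0))
go(.4868,-.1498,.041,190)
E
```

```text
L 1171 ((460.55462646484375, 27.611770629882812), (100.5667953491211, 60.49518585205078), 10.168703079223633) [0.45946639 0.02762323 0.07264396]
turn rotvec [ 0.0008 -0.0001  0.007 ] then shift [-0.2 -2.3 94.3] t 15.95
```

Left box is back in place within 1 mm. Grasping the middle box.

Call:
drive_tool --moves '[[[0,-2,20],[0,0,0.006],0],[[0,0,25],[0,0,0],0],[[0,0,25],[0,0,0],0],[[0,0,20],[0,0,0],0],[[0,0,4],[0,0,0],0.1],[[0,0,0],[0,0,0],0.6],[[0,0,0],[0,0,0],0.6],[[0,0,0],[0,0,0],0.6],[[0,0,0],[0,0,0],0.6],[[0,0,0],[0,0,0],0.6],[[0,0,0],[0,0,0],0.6],[[0,0,0],[0,0,0],0.6]]'

```text
time_s: 16.95
tool_pos: [0.4877, -0.1509, 0.0429]
tool_rot: [180.0, 0.1, -170.1]
force: [-1.0, 1.9, 6.4]
grip_width: 0.0595
grasp_force: 35.0
```

Call:
drive_tool --moves '[[[0,0,-15],[0,0,0],0.6],[[0,0,-30],[0,0,0],0.6],[[0,0,-30],[0,0,0],0.6],[[0,0,-25],[0,0,0],0.6],[[0,0,0],[0,0,0],0.6],[[0,0,0],[0,0,0],0.6],[[0,0,0],[0,0,0],0.6],[[0,0,0],[0,0,0],0.6]]'

```text
time_s: 17.62
tool_pos: [0.4851, -0.1507, 0.1398]
tool_rot: [179.9, -0.2, -170.1]
force: [0.2, 0.2, -3.1]
grip_width: 0.0597
grasp_force: 35.0
```

```bash
python3 -c "
from h import *
feel()"
```

```text
t 17.62 pos [ 0.4851 -0.1507  0.1398] rot [ 179.94   -0.18 -170.08] F tool [-0.25  0.11  3.14] M tool [-0.0679  0.0402  0.0045] w 0.0597
```

Call:
drive_tool --moves '[[[-30,0,0],[0,0,0],0.6],[[30,0,0],[0,0,0],0.6],[[30,0,0],[0,0,0],0.6],[[-30,0,0],[0,0,0],0.6],[[-30,0,0],[0,0,0],0.6],[[30,0,0],[0,0,0],0.6],[[30,0,0],[0,0,0],0.6],[[-30,0,0],[0,0,0],0.6],[[-30,0,0],[0,0,0],0.6],[[30,0,0],[0,0,0],0.6],[[0,0,0],[0,0,0],0.6],[[0,0,0],[0,0,0],0.6]]'

```text
time_s: 18.62
tool_pos: [0.4841, -0.1514, 0.1384]
tool_rot: [180.0, -0.4, -170.1]
force: [0.2, 0.1, -3.9]
grip_width: 0.0595
grasp_force: 35.0
```

```bash
python3 -c "
from h import *
feel()"
```

```text
t 18.62 pos [ 0.4841 -0.1514  0.1384] rot [ 179.98   -0.4  -170.13] F tool [-0.25  0.01  3.94] M tool [-0.0253 -0.0578 -0.0383] w 0.0595
```

Call:
drive_tool --moves '[[[-30,0,0],[0,0,0],0.6],[[-30,0,0],[0,0,0],0.6],[[30,0,0],[0,0,0],0.6],[[30,0,0],[0,0,0],0.6],[[-30,0,0],[0,0,0],0.6],[[-30,0,0],[0,0,0],0.6],[[30,0,0],[0,0,0],0.6],[[30,0,0],[0,0,0],0.6],[[0,0,0],[0,0,0],0.6]]'

```text
time_s: 19.37
tool_pos: [0.4804, -0.1527, 0.1387]
tool_rot: [179.9, -0.5, -170.3]
force: [-1.2, -0.2, -4.0]
grip_width: 0.06
grasp_force: 35.0
```

```bash
python3 -c "
from h import *
feel()"
```

```text
t 19.37 pos [ 0.4804 -0.1527  0.1387] rot [ 179.89   -0.54 -170.26] F tool [1.21 0.04 4.04] M tool [-0.0217  0.1671 -0.0132] w 0.06
```

Call:
drive_tool --moves '[[[0,0,0],[0,0,0],0.6],[[0,0,0],[0,0,0],0.6],[[0,0,0],[0,0,0],0.6]]'

```text
time_s: 19.62
tool_pos: [0.4874, -0.1507, 0.1419]
tool_rot: [180.0, 0.1, -170.0]
force: [-0.2, 0.6, -2.0]
grip_width: 0.0599
grasp_force: 35.0
```

```bash
python3 -c "
from h import *
feel()"
```

```text
t 19.62 pos [ 0.4874 -0.1507  0.1419] rot [ 1.8000e+02  1.0000e-01 -1.7004e+02] F tool [0.1  0.65 2.  ] M tool [-0.0306  0.0349 -0.0207] w 0.0599
```

Call:
drive_tool --moves '[[[0,0,0],[0,0.1,0],0.6],[[0,0,0],[0,0,0],0.6],[[0,0,0],[0,0,0],0.6],[[0,0,0],[0,0,0],0.6],[[0,0,0],[0,0,0],0.6],[[0,0,0],[0,0,0],0.6],[[0,0,0],[0,0,0],0.6],[[0,0,0],[0,0,0],0.6]]'

```text
time_s: 20.28
tool_pos: [0.4864, -0.1512, 0.1419]
tool_rot: [180.0, -5.6, -170.1]
force: [-0.5, 0.7, -3.5]
grip_width: 0.0597
grasp_force: 35.0
```

```bash
python3 -c "
from h import *
feel()"
```

```text
t 20.28 pos [ 0.4864 -0.1512  0.1419] rot [ 179.97   -5.65 -170.1 ] F tool [0.05 0.8  3.56] M tool [ 0.0149 -0.1442 -0.0118] w 0.0597
```

Call:
drive_tool --moves '[[[0,0,0],[0,-0.1,0],0.6],[[0,0,0],[0,-0.1,0],0.6],[[0,0,0],[0,0,0],0.6],[[0,0,0],[0,0,0],0.6],[[0,0,0],[0,0,0],0.6],[[0,0,0],[0,0,0],0.6],[[0,0,0],[0,0,0],0.6],[[0,0,0],[0,0,0],0.6],[[0,0,0],[0,0,0],0.6]]'

```text
time_s: 21.03
tool_pos: [0.487, -0.1511, 0.1414]
tool_rot: [-180.0, 5.7, -170.0]
force: [-0.2, 0.8, -2.6]
grip_width: 0.0596
grasp_force: 35.0
```

```bash
python3 -c "
from h import *
feel()"
```

```text
t 21.03 pos [ 0.487  -0.1511  0.1414] rot [-179.96    5.68 -170.04] F tool [0.35 0.84 2.6 ] M tool [-0.0088  0.1728 -0.053 ] w 0.0596
```

Call:
drive_tool --moves '[[[0,0,0],[0,0.1,0],0.6],[[0,0,0],[0,0,0],0.6],[[0,0,0],[0,0,0],0.6],[[0,0,0],[0,0,0],0.6],[[0,0,0],[0,0,0],0.6]]'

```text
time_s: 21.45
tool_pos: [0.4861, -0.1515, 0.1417]
tool_rot: [180.0, 0.1, -170.1]
force: [-0.3, -0.8, -2.9]
grip_width: 0.0597
grasp_force: 35.0
```

```bash
python3 -c "
from h import *
feel()"
```

```text
t 21.45 pos [ 0.4861 -0.1515  0.1417] rot [ 1.7998e+02  8.0000e-02 -1.7012e+02] F tool [ 0.48 -0.68  2.86] M tool [-0.0452  0.0134 -0.0481] w 0.0597
```

Call:
drive_tool --moves '[[[0,0,30],[0,0,0],0.6],[[0,0,30],[0,0,0],0.6],[[0,0,20],[0,0,0],0.6],[[0,0,10],[0,0,0],0.6],[[0,0,5],[0,0,0],0.6],[[0,0,0],[0,0,0],0.6],[[0,0,3],[0,0,0],0.6],[[0,0,2],[0,0,0],0.6],[[0,0,0],[0,0,0],0.6],[[0,0,0],[0,0,0],0.6]]'

```text
time_s: 22.28
tool_pos: [0.4879, -0.1514, 0.043]
tool_rot: [-180.0, 0.2, -170.1]
force: [-0.1, -0.8, 3.3]
grip_width: 0.0596
grasp_force: 35.0
```

Call:
drive_tool --moves '[[[0,0,0],[0,0,0],0.2],[[0,0,0],[0,0,0],0.05],[[0,0,0],[0,0,0],0],[[0,0,0],[0,0,0],0],[[0,0,0],[0,0,0],0],[[0,0,-25],[0,0,0],0],[[0,0,-35],[0,0,0],0],[[0,0,-35],[0,0,0],0],[[0,0,0],[0,0,0],0],[[0,0,0],[0,0,0],0],[[0,0,0],[0,0,0],0]]'

```text
time_s: 23.2
tool_pos: [0.4862, -0.1509, 0.1362]
tool_rot: [180.0, -0.0, -170.1]
force: [-0.1, 0.2, -0.1]
grip_width: 0.0871
grasp_force: 0.0
```

```bash
python3 -c "
from h import *
go(.5160,-.3155,.137,190);feel()"
```

```text
turn rotvec [ 0.0006 -0.0001 -0.0012] then shift [  -0.7 -167.3   -0.8] t 23.2
t 23.2 pos [ 0.4862 -0.1509  0.1362] rot [ 179.97   -0.   -170.07] F tool [0.06 0.26 0.11] M tool [ 0.0111  0.0239 -0.003 ] w 0.0871
```

Call:
drive_tool --moves '[[[0,-28,0],[0,0,0],0],[[0,-28,0],[0,0,0],0],[[0,-28,0],[0,0,0],0],[[0,-28,0],[0,0,0],0],[[0,-28,0],[0,0,0],0],[[-0.5,-27,0],[0,0,0],0],[[0,0,0],[0,0,0],0],[[0,0,0],[0,0,0],0],[[0,0,0],[0,0,0],0],[[0,0,0],[0,0,0],0]]'

```text
time_s: 24.03
tool_pos: [0.5156, -0.3137, 0.1354]
tool_rot: [179.9, -0.1, -170.0]
force: [0.0, 0.7, 0.0]
grip_width: 0.0869
grasp_force: 0.0
```

```bash
python3 - <<'E'
from h import *
im,d,c=grab("top"); P=pts(d,c)
for nm,u0,u1,v0,v1 in (("M",355,398,246,306),):
    S=P[v0:v1,u0:u1]; Q=S[(S[...,2]>.055)&(S[...,2]<.09)]; print(nm,len(Q),cv2.minAreaRect((Q[:,:2]*1000).astype(np.float32)),np.median(Q,0))
go(.5160,-.3155,.041,190)
E
```

```text
M 1189 ((486.4378967285156, -150.9599151611328), (100.69026184082031, 61.63191223144531), 9.403491973876953) [ 0.48484351 -0.15010009  0.07243045]
turn rotvec [ 0.0017 -0.0006  0.0007] then shift [ 0.2 -1.8 94.8] t 24.08
```

Call:
drive_tool --moves '[[[0,-1,20],[0,0,0],0],[[0,0,25],[0,0,0],0],[[0,0,25],[0,0,0],0],[[0,0,20],[0,0,0],0],[[0,0,4],[0,0,0],0.1],[[0,0,0],[0,0,0],0.6],[[0,0,0],[0,0,0],0.6],[[0,0,0],[0,0,0],0.6],[[0,0,0],[0,0,0],0.6],[[0,0,0],[0,0,0],0.6],[[0,0,0],[0,0,0],0.6],[[0,0,0],[0,0,0],0.6]]'

```text
time_s: 25.08
tool_pos: [0.517, -0.3168, 0.0441]
tool_rot: [-180.0, 0.1, -170.1]
force: [-0.5, 2.3, 6.9]
grip_width: 0.0602
grasp_force: 35.0
```

Call:
drive_tool --moves '[[[0,0,-15],[0,0,0],0.6],[[0,0,-30],[0,0,0],0.6],[[0,0,-30],[0,0,0],0.6],[[0,0,-25],[0,0,0],0.6],[[0,0,0],[0,0,0],0.6],[[0,0,0],[0,0,0],0.6],[[0,0,0],[0,0,0],0.6],[[0,0,0],[0,0,0],0.6]]'

```text
time_s: 25.75
tool_pos: [0.5148, -0.3156, 0.1404]
tool_rot: [179.9, -0.2, -170.1]
force: [0.5, -0.6, -2.7]
grip_width: 0.0593
grasp_force: 35.0
```

```bash
python3 -c "
from h import *
feel()"
```

```text
t 25.75 pos [ 0.5148 -0.3156  0.1404] rot [ 1.7987e+02 -1.7000e-01 -1.7007e+02] F tool [-0.42 -0.67  2.73] M tool [-0.023  -0.004  -0.0185] w 0.0593
```

Call:
drive_tool --moves '[[[-30,0,0],[0,0,0],0.6],[[30,0,0],[0,0,0],0.6],[[30,0,0],[0,0,0],0.6],[[-30,0,0],[0,0,0],0.6],[[-30,0,0],[0,0,0],0.6],[[30,0,0],[0,0,0],0.6],[[30,0,0],[0,0,0],0.6],[[-30,0,0],[0,0,0],0.6],[[-30,0,0],[0,0,0],0.6],[[30,0,0],[0,0,0],0.6],[[0,0,0],[0,0,0],0.6],[[0,0,0],[0,0,0],0.6]]'

```text
time_s: 26.75
tool_pos: [0.5139, -0.3168, 0.1403]
tool_rot: [179.9, -0.2, -170.2]
force: [0.9, 0.1, -2.9]
grip_width: 0.0598
grasp_force: 35.0
```

```bash
python3 -c "
from h import *
feel()"
```

```text
t 26.75 pos [ 0.5139 -0.3168  0.1403] rot [ 179.92   -0.24 -170.19] F tool [-0.89 -0.07  2.87] M tool [-0.0001  0.0225 -0.0268] w 0.0598
```

Call:
drive_tool --moves '[[[-30,0,0],[0,0,0],0.6],[[-30,0,0],[0,0,0],0.6],[[30,0,0],[0,0,0],0.6],[[30,0,0],[0,0,0],0.6],[[-30,0,0],[0,0,0],0.6],[[-30,0,0],[0,0,0],0.6],[[30,0,0],[0,0,0],0.6],[[30,0,0],[0,0,0],0.6],[[0,0,0],[0,0,0],0.6]]'

```text
time_s: 27.5
tool_pos: [0.5098, -0.3189, 0.141]
tool_rot: [179.9, -0.4, -170.4]
force: [-1.1, -2.3, -3.7]
grip_width: 0.0598
grasp_force: 35.0
```

```bash
python3 -c "
from h import *
feel()"
```

```text
t 27.5 pos [ 0.5098 -0.3189  0.141 ] rot [ 179.91   -0.36 -170.39] F tool [ 1.48 -2.09  3.72] M tool [0.1302 0.277  0.0343] w 0.0598
```

Call:
drive_tool --moves '[[[0,0,0],[0,0,0],0.6],[[0,0,0],[0,0,0],0.6],[[0,0,0],[0,0,0],0.6]]'

```text
time_s: 27.75
tool_pos: [0.517, -0.3159, 0.1427]
tool_rot: [180.0, 0.1, -170.0]
force: [0.7, 0.2, -2.9]
grip_width: 0.0598
grasp_force: 35.0
```

```bash
python3 -c "
from h import *
feel()"
```

```text
t 27.75 pos [ 0.517  -0.3159  0.1427] rot [ 1.7999e+02  8.0000e-02 -1.7002e+02] F tool [-0.76  0.09  2.89] M tool [ 0.0211 -0.0324 -0.0752] w 0.0598
```

Call:
drive_tool --moves '[[[0,0,0],[0,0.1,0],0.6],[[0,0,0],[0,0,0],0.6],[[0,0,0],[0,0,0],0.6],[[0,0,0],[0,0,0],0.6],[[0,0,0],[0,0,0],0.6],[[0,0,0],[0,0,0],0.6],[[0,0,0],[0,0,0],0.6],[[0,0,0],[0,0,0],0.6]]'

```text
time_s: 28.42
tool_pos: [0.5158, -0.3167, 0.1429]
tool_rot: [180.0, -5.7, -170.1]
force: [-0.4, -1.1, -3.7]
grip_width: 0.0597
grasp_force: 35.0
```

```bash
python3 -c "
from h import *
feel()"
```

```text
t 28.42 pos [ 0.5158 -0.3167  0.1429] rot [ 179.99   -5.66 -170.11] F tool [ 0.22 -1.01  3.74] M tool [-0.0552 -0.1412  0.0103] w 0.0597
```

Call:
drive_tool --moves '[[[0,0,0],[0,-0.1,0],0.6],[[0,0,0],[0,-0.1,0],0.6],[[0,0,0],[0,0,0],0.6],[[0,0,0],[0,0,0],0.6],[[0,0,0],[0,0,0],0.6],[[0,0,0],[0,0,0],0.6],[[0,0,0],[0,0,0],0.6],[[0,0,0],[0,0,0],0.6],[[0,0,0],[0,0,0],0.6]]'

```text
time_s: 29.17
tool_pos: [0.5166, -0.3162, 0.1423]
tool_rot: [-180.0, 5.7, -170.0]
force: [-0.5, 0.0, -3.4]
grip_width: 0.0597
grasp_force: 35.0
```

```bash
python3 -c "
from h import *
feel()"
```

```text
t 29.17 pos [ 0.5166 -0.3162  0.1423] rot [-179.99    5.68 -170.01] F tool [0.85 0.12 3.35] M tool [-0.0397  0.1173  0.0217] w 0.0597
```

Call:
drive_tool --moves '[[[0,0,0],[0,0.1,0],0.6],[[0,0,0],[0,0,0],0.6],[[0,0,0],[0,0,0],0.6],[[0,0,0],[0,0,0],0.6],[[0,0,0],[0,0,0],0.6]]'

```text
time_s: 29.58
tool_pos: [0.5153, -0.317, 0.1426]
tool_rot: [180.0, 0.1, -170.1]
force: [-0.3, 0.5, -3.3]
grip_width: 0.0594
grasp_force: 35.0
```

```bash
python3 -c "
from h import *
feel()"
```

```text
t 29.58 pos [ 0.5153 -0.317   0.1426] rot [ 1.8000e+02  5.0000e-02 -1.7013e+02] F tool [0.21 0.52 3.31] M tool [-0.0355 -0.0663 -0.0051] w 0.0594
```

```bash
cat >> h.py <<'E'
def avg(n=8):
    from scipy.spatial.transform import Rotation as R
    M=[];F=[];E=[]
    for i in range(n):
        env.read_camera("side"); o=env.get_obs(); r=R.from_euler("xyz",o["tool_rot"],degrees=True).inv()
        M.append(r.apply(o["wrist_torque"])); F.append(r.apply(o["force"])); E.append(o["effort"])
    f=lambda a:(np.round(np.mean(a,0),4),np.round(np.std(a,0)/n**.5,4))
    print("t",round(o["time_s"],2),"M",*f(M),"F",*f(F),"E",*f(E),"My",np.round([m[1] for m in M],3))
E
python3 -c "
from h import *
avg()"
```

```text
t 29.98 M [-0.0344  0.0251 -0.0098] [0.0079 0.0059 0.009 ] F [0.0458 0.0965 3.2149] [0.1707 0.191  0.223 ] E [-4.54000e-02 -4.03302e+01  8.57080e+00 -2.97724e+01  9.01000e-02
  1.19000e-02  2.60000e-03] [0.0416 0.0591 0.0352 0.0107 0.0034 0.0009 0.0005] My [0.021 0.024 0.016 0.009 0.03  0.055 0.002 0.044]
```

Call:
drive_tool --moves '[[[0,0,0],[0,0.1,0],0.6],[[0,0,0],[0,0,0],0.6],[[0,0,0],[0,0,0],0.6],[[0,0,0],[0,0,0],0.6],[[0,0,0],[0,0,0],0.6],[[0,0,0],[0,0,0],0.6],[[0,0,0],[0,0,0],0.6],[[0,0,0],[0,-0.1,0],0.6],[[0,0,0],[0,0,0],0.6],[[0,0,0],[0,0,0],0.6],[[0,0,0],[0,0,0],0.6]]'

```text
time_s: 30.9
tool_pos: [0.5162, -0.3165, 0.1431]
tool_rot: [180.0, 0.0, -170.1]
force: [0.8, 0.5, -2.9]
grip_width: 0.06
grasp_force: 35.0
```

```bash
python3 -c "
from h import *
avg()"
```

```text
t 31.3 M [-0.06    0.0216 -0.007 ] [0.0072 0.0081 0.0132] F [0.3169 0.399  3.503 ] [0.117  0.1859 0.2382] E [ 1.64600e-01 -4.07440e+01  8.76930e+00 -2.97437e+01  1.07700e-01
  1.11000e-02 -2.40000e-03] [0.0737 0.0554 0.0598 0.0474 0.0084 0.0028 0.0004] My [ 0.06   0.055  0.013 -0.011  0.01   0.004  0.023  0.019]
```

Right box is silent: level moment is 0.025 vs 0.022 N·m after tilting either way. I'll set it down and retest the left box, which had the largest swing.

Call:
drive_tool --moves '[[[0,0,30],[0,0,0],0.6],[[0,0,30],[0,0,0],0.6],[[0,0,20],[0,0,0],0.6],[[0,0,10],[0,0,0],0.6],[[0,0,5],[0,0,0],0.6],[[0,0,0],[0,0,0],0.6],[[0,0,3],[0,0,0],0.6],[[0,0,2],[0,0,0],0.6],[[0,0,0],[0,0,0],0.6],[[0,0,0],[0,0,0],0.6]]'

```text
time_s: 32.13
tool_pos: [0.5172, -0.3174, 0.0443]
tool_rot: [-179.9, 0.2, -170.1]
force: [0.3, -0.5, 3.1]
grip_width: 0.0598
grasp_force: 35.0
```

Call:
drive_tool --moves '[[[0,0,0],[0,0,0],0.2],[[0,0,0],[0,0,0],0.05],[[0,0,0],[0,0,0],0],[[0,0,0],[0,0,0],0],[[0,0,0],[0,0,0],0],[[0,0,-25],[0,0,0],0],[[0,0,-35],[0,0,0],0],[[0,0,-35],[0,0,0],0],[[0,30,0],[0,0,0],0],[[0,38,0],[0,0,0],0],[[0,38,0],[0,0,0],0],[[0,38,0],[0,0,0],0]]'

```text
time_s: 33.13
tool_pos: [0.4906, -0.1735, 0.1376]
tool_rot: [180.0, 0.0, -170.1]
force: [2.3, 0.5, -0.3]
grip_width: 0.0868
grasp_force: 0.0
```

Call:
drive_tool --moves '[[[-1,38,0],[0,0,0],0],[[-1,38,0],[0,0,0],0],[[-1,38,0],[0,0,0],0],[[-1,38,0],[0,0,0],0],[[-1,38,0],[0,0,0],0],[[0,12,0],[0,0,0],0],[[0,0,0],[0,0,0],0],[[0,0,0],[0,0,0],0],[[0,0,0],[0,0,0],0],[[0,0,0],[0,0,0],0]]'

```text
time_s: 33.97
tool_pos: [0.4615, 0.0234, 0.1376]
tool_rot: [-180.0, 0.0, -170.2]
force: [-0.5, 0.2, 0.4]
grip_width: 0.0874
grasp_force: 0.0
```

```bash
python3 - <<'E'
from h import *
im,d,c=grab("top"); P=pts(d,c)
for nm,u0,u1,v0,v1 in (("M",355,398,246,306),("R",425,470,235,295)):
    S=P[v0:v1,u0:u1]; Q=S[(S[...,2]>.055)&(S[...,2]<.09)]; print(nm,len(Q),cv2.minAreaRect((Q[:,:2]*1000).astype(np.float32)),np.median(Q,0))
go(.4605,.0280,.041,190)
E
```

```text
M 1181 ((486.7391357421875, -150.97915649414062), (100.62256622314453, 61.489768981933594), 9.503173828125) [ 0.48470906 -0.15015208  0.07211211]
R 1212 ((516.1817626953125, -317.00067138671875), (100.44970703125, 62.399452209472656), 10.427066802978516) [ 0.51510626 -0.31484561  0.0721425 ]
turn rotvec [-0.0003  0.     -0.0043] then shift [ 0.2  4.6 96.6] t 34.02
```

Call:
drive_tool --moves '[[[0,4,20],[0,0,-0.004],0],[[0,0,25],[0,0,0],0],[[0,0,25],[0,0,0],0],[[0,0,20],[0,0,0],0],[[0,0,5],[0,0,0],0.1],[[0,0,0],[0,0,0],0.6],[[0,0,0],[0,0,0],0.6],[[0,0,0],[0,0,0],0.6],[[0,0,0],[0,0,0],0.6],[[0,0,0],[0,0,0],0.6],[[0,0,0],[0,0,0],0.6],[[0,0,0],[0,0,0],0.6]]'

```text
time_s: 35.02
tool_pos: [0.4619, 0.0289, 0.0439]
tool_rot: [-180.0, 0.2, -169.9]
force: [-0.4, -3.2, 6.1]
grip_width: 0.0596
grasp_force: 35.0
```

Call:
drive_tool --moves '[[[0,0,-15],[0,0,0],0.6],[[0,0,-30],[0,0,0],0.6],[[0,0,-30],[0,0,0],0.6],[[0,0,-25],[0,0,0],0.6],[[0,0,0],[0,0.1,0],0.6],[[0,0,0],[0,0,0],0.6],[[0,0,0],[0,0,0],0.6],[[0,0,0],[0,0,0],0.6],[[0,0,0],[0,0,0],0.6],[[0,0,0],[0,0,0],0.6],[[0,0,0],[0,0,0],0.6],[[0,0,0],[0,0,0],0.6]]'

```text
time_s: 36.02
tool_pos: [0.4602, 0.029, 0.1424]
tool_rot: [180.0, -5.7, -169.9]
force: [0.4, -0.8, -3.0]
grip_width: 0.0595
grasp_force: 35.0
```

```bash
python3 -c "
from h import *
avg(6)"
```

```text
t 36.32 M [-0.0293 -0.1804 -0.0019] [0.0035 0.0091 0.0202] F [-0.6434 -0.1052  3.4027] [0.155  0.1142 0.1033] E [ 5.50000e-03 -2.76490e+01  1.26650e+00 -2.92832e+01  1.06300e-01
  6.95900e-01 -4.40000e-03] [0.0007 0.0111 0.0018 0.0116 0.0001 0.0005 0.0001] My [-0.209 -0.17  -0.148 -0.184 -0.207 -0.164]
```

Call:
drive_tool --moves '[[[0,0,0],[0,-0.1,0],0.6],[[0,0,0],[0,0,0],0.6],[[0,0,0],[0,0,0],0.6],[[0,0,0],[0,0,0],0.6]]'

```text
time_s: 36.65
tool_pos: [0.4611, 0.0293, 0.1432]
tool_rot: [180.0, 0.0, -169.8]
force: [-0.2, 0.1, -2.8]
grip_width: 0.0595
grasp_force: 35.0
```

```bash
python3 -c "
from h import *
avg(8)"
```

```text
t 37.05 M [-0.0209  0.0028 -0.0102] [0.0118 0.0085 0.0137] F [-0.0049  0.1071  2.9727] [0.0957 0.1703 0.1572] E [ 1.52000e-02 -2.36815e+01 -2.96600e-01 -2.99559e+01  4.71000e-02
  1.02900e-01  3.60000e-03] [0.0065 0.0459 0.0078 0.0661 0.0007 0.0084 0.0005] My [ 0.012 -0.02  -0.041 -0.009  0.015  0.004  0.02   0.041]
```

Call:
drive_tool --moves '[[[0,0,0],[0,-0.1,0],0.6],[[0,0,0],[0,0,0],0.6],[[0,0,0],[0,0,0],0.6],[[0,0,0],[0,0,0],0.6],[[0,0,0],[0,0,0],0.6],[[0,0,0],[0,0,0],0.6],[[0,0,0],[0,0,0],0.6]]'

```text
time_s: 37.63
tool_pos: [0.4612, 0.0291, 0.1428]
tool_rot: [-180.0, 5.7, -169.8]
force: [-0.5, -0.8, -3.6]
grip_width: 0.0594
grasp_force: 35.0
```

```bash
python3 -c "
from h import *
avg(6)"
```

```text
t 37.93 M [-0.0343  0.1957 -0.0014] [0.0081 0.0087 0.0091] F [0.1759 0.0295 3.086 ] [0.1448 0.0899 0.1996] E [-2.3000e-03 -1.9529e+01 -1.7943e+00 -3.0681e+01  4.2600e-02 -5.3160e-01
  5.2000e-03] [0.0011 0.0186 0.0026 0.0079 0.0001 0.0002 0.0003] My [0.187 0.202 0.232 0.167 0.178 0.209]
```

Call:
drive_tool --moves '[[[0,0,0],[0,0.1,0],0.6],[[0,0,0],[0,0,0],0.6],[[0,0,0],[0,0,0],0.6],[[0,0,0],[0,0,0],0.6]]'

```text
time_s: 38.27
tool_pos: [0.4606, 0.0289, 0.1425]
tool_rot: [-180.0, 0.1, -169.9]
force: [-0.3, -0.4, -4.2]
grip_width: 0.0599
grasp_force: 35.0
```

```bash
python3 -c "
from h import *
avg(8); feel()"
```

```text
t 38.67 M [-0.0146  0.0157 -0.0039] [0.0124 0.0136 0.005 ] F [0.2565 0.0214 3.2417] [0.1198 0.1467 0.1192] E [-3.89000e-02 -2.29848e+01 -4.09900e-01 -3.00609e+01  4.81000e-02
  5.91000e-02 -3.60000e-03] [0.0168 0.0967 0.0118 0.0316 0.0008 0.0064 0.0005] My [ 0.052  0.026  0.072 -0.052 -0.012  0.001 -0.009  0.049]
t 38.67 pos [0.4605 0.0291 0.1428] rot [ 1.7996e+02  6.0000e-02 -1.6985e+02] F tool [ 0.13 -0.64  3.42] M tool [-0.0644  0.0491 -0.0019] w 0.0601
```

Call:
drive_tool --moves '[[[0,0,0],[0,-0.06,0],0.6],[[0,0,0],[0,0,0],0.6],[[0,0,0],[0,0,0],0.6],[[0,0,0],[0,0,0],0.6],[[0,0,0],[0,0,0],0.6],[[0,0,0],[0,0,0],0.6],[[0,0,0],[0,0,0],0.6],[[0,0,0],[0,0,0],0.6],[[0,0,0],[0,0,0],0.6],[[0,0,0],[0,0.09,0],0.6]]'

```text
time_s: 39.5
tool_pos: [0.4575, 0.0285, 0.1423]
tool_rot: [179.8, -1.9, -169.9]
force: [-0.9, -0.9, -2.9]
grip_width: 0.0599
grasp_force: 35.0
```

```bash
cat >> h.py <<'E'
def trace(n=24):
    from scipy.spatial.transform import Rotation as R
    for i in range(n):
        o=env.get_obs(); r=R.from_euler("xyz",o["tool_rot"],degrees=True).inv()
        print(round(o["time_s"],2),"pitch",round(o["tool_rot"][1],2),"My",round(r.apply(o["wrist_torque"])[1],3),"E",np.round(o["effort"][[1,3,4,5]],3)); env.read_camera("side")
E
python3 -c "
from h import *
trace()"
```

```text
39.5 pitch -1.86 My 0.073 E [-30.621 -27.931   0.68   -2.007]
39.55 pitch -2.09 My -0.591 E [-35.821 -24.62    0.529   1.839]
39.6 pitch -1.77 My -0.079 E [-23.285 -29.542  -0.057   0.948]
39.65 pitch -1.67 My -0.022 E [-23.382 -30.218  -0.1     0.407]
39.7 pitch -1.65 My -0.055 E [-2.3475e+01 -3.0303e+01 -2.0000e-02  2.3500e-01]
39.75 pitch -1.65 My 0.009 E [-23.603 -30.195   0.033   0.204]
39.8 pitch -1.64 My 0.001 E [-23.742 -30.056   0.055   0.212]
39.85 pitch -1.64 My -0.05 E [-23.881 -29.945   0.062   0.227]
39.9 pitch -1.64 My -0.017 E [-24.015 -29.87    0.063   0.239]
39.95 pitch -1.64 My -0.06 E [-24.136 -29.826   0.061   0.248]
40.0 pitch -1.65 My -0.066 E [-24.24  -29.804   0.061   0.254]
40.05 pitch -1.65 My -0.08 E [-24.323 -29.796   0.06    0.258]
40.1 pitch -1.66 My -0.103 E [-24.387 -29.796   0.06    0.261]
40.15 pitch -1.67 My -0.048 E [-24.433 -29.8     0.061   0.263]
40.2 pitch -1.68 My -0.02 E [-24.463 -29.805   0.061   0.265]
40.25 pitch -1.69 My -0.071 E [-24.482 -29.81    0.061   0.266]
40.3 pitch -1.7 My -0.063 E [-24.49  -29.814   0.061   0.267]
40.35 pitch -1.71 My -0.073 E [-24.49  -29.817   0.061   0.267]
40.4 pitch -1.71 My -0.062 E [-24.486 -29.819   0.062   0.268]
40.45 pitch -1.71 My -0.079 E [-24.479 -29.82    0.062   0.268]
40.5 pitch -1.72 My -0.047 E [-24.47  -29.82    0.062   0.268]
40.55 pitch -1.72 My -0.055 E [-24.462 -29.821   0.062   0.268]
40.6 pitch -1.72 My -0.053 E [-24.454 -29.821   0.061   0.268]
40.65 pitch -1.72 My -0.02 E [-24.446 -29.821   0.061   0.268]
```

Call:
drive_tool --moves '[[[0,0,20],[0,-0.03,0],0.6],[[0,0,35],[0,0,0],0.6],[[0,0,25],[0,0,0],0.6],[[0,0,10],[0,0,0],0.6],[[0,0,5],[0,0,0],0.6],[[0,0,3],[0,0,0],0.6],[[0,0,2],[0,0,0],0.6],[[0,0,0],[0,0,0],0.6],[[0,0,0],[0,0,0],0.2],[[0,0,0],[0,0,0],0],[[0,0,0],[0,0,0],0],[[0,0,0],[0,0,0],0]]'

```text
time_s: 41.7
tool_pos: [0.4607, 0.0292, 0.0432]
tool_rot: [180.0, 0.1, -169.8]
force: [-0.8, -0.1, 0.5]
grip_width: 0.0789
grasp_force: 0.0
```

Call:
drive_tool --moves '[[[0,0,-30],[0,0,0],0],[[0,0,-35],[0,0,0],0],[[0,0,-30],[0,0,0],0],[[1,-36,0],[0,0,0],0],[[1,-36,0],[0,0,0],0],[[1,-36,0],[0,0,0],0],[[1,-36,0],[0,0,0],0],[[1.5,-36,0],[0,0,0],0],[[0,0,0],[0,0,0],0],[[0,0,0],[0,0,0],0],[[0,0,0],[0,0,0],0]]'

```text
time_s: 42.62
tool_pos: [0.4862, -0.1486, 0.1374]
tool_rot: [180.0, -0.0, -169.9]
force: [-0.2, 0.6, -0.6]
grip_width: 0.087
grasp_force: 0.0
```

```bash
python3 - <<'E'
from h import *
go(.4872,-.151,.041,189.6); feel()
E
```

```text
turn rotvec [ 0.0007 -0.0001  0.0095] then shift [-0.5 -2.5 96.4] t 42.62
t 42.62 pos [ 0.4862 -0.1486  0.1374] rot [ 1.7996e+02 -1.0000e-02 -1.6985e+02] F tool [0.11 0.68 0.56] M tool [-0.0503 -0.0424 -0.013 ] w 0.087
```

Same tilt trace with the middle box.

Call:
drive_tool --moves '[[[0,-2,25],[0,0,0.008],0],[[0,0,30],[0,0,0],0],[[0,0,25],[0,0,0],0],[[0,0,15],[0,0,0],0.1],[[0,0,0],[0,0,0],0.6],[[0,0,0],[0,0,0],0.6],[[0,0,0],[0,0,0],0.6],[[0,0,0],[0,0,0],0.6],[[0,0,0],[0,0,0],0.6],[[0,0,0],[0,0,0],0.6],[[0,0,-15],[0,0,0],0.6],[[0,0,-35],[0,0,0],0.6]]'

```text
time_s: 43.62
tool_pos: [0.4828, -0.15, 0.0895]
tool_rot: [179.9, -0.5, -170.3]
force: [1.3, 1.6, -2.5]
grip_width: 0.0598
grasp_force: 35.0
```

Call:
drive_tool --moves '[[[0,0,-35],[0,-0.06,0],0.6],[[0,0,-15],[0,0,0],0.6],[[0,0,0],[0,0,0],0.6],[[0,0,0],[0,0,0],0.6],[[0,0,0],[0,0,0],0.6],[[0,0,0],[0,0,0],0.6],[[0,0,0],[0,0,0],0.6],[[0,0,0],[0,0,0],0.6],[[0,0,0],[0,0,0],0.6],[[0,0,0],[0,0.09,0],0.6]]'

```text
time_s: 44.45
tool_pos: [0.4824, -0.1526, 0.1422]
tool_rot: [179.8, -1.8, -170.5]
force: [-0.6, -0.8, -3.3]
grip_width: 0.0597
grasp_force: 35.0
```

```bash
python3 -c "
from h import *
trace(20)"
```

```text
44.45 pitch -1.8 My 0.056 E [-32.066 -27.17   -0.129  -1.876]
44.5 pitch -2.17 My -0.626 E [-40.043 -25.274   1.462   1.561]
44.55 pitch -1.85 My -0.217 E [-26.325 -29.551   0.516   0.852]
44.6 pitch -1.74 My -0.115 E [-25.816 -30.146   0.053   0.369]
44.65 pitch -1.7 My -0.017 E [-2.5766e+01 -3.0205e+01  2.4000e-02  2.0200e-01]
44.7 pitch -1.67 My -0.038 E [-25.88  -30.098   0.074   0.165]
44.75 pitch -1.65 My -0.007 E [-26.043 -29.968   0.114   0.168]
44.8 pitch -1.63 My -0.058 E [-26.213 -29.865   0.136   0.18 ]
44.85 pitch -1.62 My -0.018 E [-26.375 -29.798   0.148   0.191]
44.9 pitch -1.62 My -0.081 E [-26.518 -29.76    0.153   0.199]
44.95 pitch -1.62 My -0.009 E [-26.64  -29.742   0.156   0.205]
45.0 pitch -1.63 My -0.032 E [-26.737 -29.737   0.158   0.209]
45.05 pitch -1.65 My -0.092 E [-26.811 -29.739   0.159   0.211]
45.1 pitch -1.66 My -0.067 E [-26.863 -29.744   0.16    0.213]
45.15 pitch -1.67 My -0.029 E [-26.898 -29.75    0.161   0.214]
45.2 pitch -1.68 My 0.002 E [-26.919 -29.755   0.161   0.215]
45.25 pitch -1.69 My -0.054 E [-26.927 -29.759   0.161   0.216]
45.3 pitch -1.7 My -0.084 E [-26.929 -29.762   0.161   0.217]
45.35 pitch -1.71 My -0.02 E [-26.925 -29.764   0.161   0.217]
45.4 pitch -1.72 My -0.046 E [-26.917 -29.765   0.162   0.217]
```

Left and middle give identical smooth traces, so both are silent, and a rolling ball would reduce the tilt moment, which fits the right box's smallest swing (0.26). I'll put the middle back and confirm on the right.

Call:
drive_tool --moves '[[[0,0,20],[0,-0.03,0],0.6],[[0,0,35],[0,0,0],0.6],[[0,0,25],[0,0,0],0.6],[[0,0,10],[0,0,0],0.6],[[0,0,5],[0,0,0],0.6],[[0,0,3],[0,0,0],0.6],[[0,0,2],[0,0,0],0.6],[[0,0,0],[0,0,0],0.6],[[0,0,0],[0,0,0],0.2],[[0,0,0],[0,0,0],0],[[0,0,0],[0,0,0],0],[[0,0,0],[0,0,0],0]]'

```text
time_s: 46.45
tool_pos: [0.4859, -0.1514, 0.0432]
tool_rot: [-180.0, 0.1, -170.3]
force: [0.3, -0.1, 0.0]
grip_width: 0.0791
grasp_force: 0.0
```

Call:
drive_tool --moves '[[[0,0,-30],[0,0,0],0],[[0,0,-35],[0,0,0],0],[[0,0,-30],[0,0,0],0],[[0,-33,0],[0,0,0],0],[[0,-34,0],[0,0,0],0],[[0,-34,0],[0,0,0],0],[[0,-34,0],[0,0,0],0],[[0,-33,0],[0,0,0],0],[[0,0,0],[0,0,0],0],[[0,0,0],[0,0,0],0],[[0,0,0],[0,0,0],0]]'

```text
time_s: 47.37
tool_pos: [0.5134, -0.3166, 0.1373]
tool_rot: [180.0, -0.0, -170.3]
force: [-0.7, -0.3, 0.1]
grip_width: 0.0867
grasp_force: 0.0
```

```bash
python3 - <<'E'
from h import *
go(.5162,-.317,.041,190); feel()
E
```

```text
turn rotvec [ 0.0008 -0.0003 -0.0056] then shift [-2.7 -0.9 96.3] t 47.37
t 47.37 pos [ 0.5134 -0.3166  0.1373] rot [ 1.7995e+02 -2.0000e-02 -1.7032e+02] F tool [ 0.75 -0.21 -0.07] M tool [-0.0465 -0.0174 -0.0055] w 0.0867
```

Call:
drive_tool --moves '[[[-2.5,0,25],[0,0,-0.005],0],[[0,0,30],[0,0,0],0],[[0,0,25],[0,0,0],0],[[0,0,15],[0,0,0],0.1],[[0,0,0],[0,0,0],0.6],[[0,0,0],[0,0,0],0.6],[[0,0,0],[0,0,0],0.6],[[0,0,0],[0,0,0],0.6],[[0,0,0],[0,0,0],0.6],[[0,0,0],[0,0,0],0.6],[[0,0,-15],[0,0,0],0.6],[[0,0,-35],[0,0,0],0.6]]'

```text
time_s: 48.37
tool_pos: [0.5126, -0.3141, 0.0892]
tool_rot: [179.7, -0.5, -170.0]
force: [-0.2, 0.7, -3.9]
grip_width: 0.0595
grasp_force: 35.0
```

Call:
drive_tool --moves '[[[0,0,-35],[0,-0.06,0],0.6],[[0,0,-15],[0,0,0],0.6],[[0,0,0],[0,0,0],0.6],[[0,0,0],[0,0,0],0.6],[[0,0,0],[0,0,0],0.6],[[0,0,0],[0,0,0],0.6],[[0,0,0],[0,0,0],0.6],[[0,0,0],[0,0,0],0.6],[[0,0,0],[0,0,0],0.6],[[0,0,0],[0,0.09,0],0.6]]'

```text
time_s: 49.2
tool_pos: [0.5107, -0.3191, 0.1425]
tool_rot: [179.9, -1.8, -170.4]
force: [-0.2, -0.3, -3.8]
grip_width: 0.06
grasp_force: 35.0
```

```bash
python3 -c "
from h import *
trace(20)"
```

```text
49.2 pitch -1.81 My -0.022 E [-43.168 -27.232  -1.243  -1.428]
49.25 pitch -2.14 My -0.553 E [-50.278 -23.031   1.731   1.159]
49.3 pitch -1.82 My -0.251 E [-40.807 -28.977   1.14    0.579]
49.35 pitch -1.72 My -0.045 E [-39.834 -29.645   0.362   0.29 ]
49.4 pitch -1.7 My -0.085 E [-39.535 -29.728   0.15    0.169]
49.45 pitch -1.69 My -0.032 E [-39.511 -29.628   0.135   0.129]
49.5 pitch -1.68 My -0.019 E [-39.602 -29.5     0.163   0.119]
49.55 pitch -1.67 My -0.084 E [-39.732 -29.398   0.19    0.118]
49.6 pitch -1.66 My -0.066 E [-39.864 -29.331   0.207   0.119]
49.65 pitch -1.66 My -0.05 E [-39.984 -29.292   0.216   0.12 ]
49.7 pitch -1.66 My -0.041 E [-40.085 -29.274   0.22    0.119]
49.75 pitch -1.67 My -0.044 E [-40.167 -29.27    0.221   0.118]
49.8 pitch -1.67 My -0.033 E [-40.231 -29.274   0.22    0.117]
49.85 pitch -1.68 My -0.018 E [-40.276 -29.281   0.218   0.115]
49.9 pitch -1.69 My -0.064 E [-40.307 -29.289   0.215   0.113]
49.95 pitch -1.7 My -0.032 E [-40.326 -29.298   0.211   0.111]
50.0 pitch -1.7 My -0.038 E [-40.339 -29.306   0.208   0.109]
50.05 pitch -1.71 My 0.012 E [-40.343 -29.312   0.205   0.107]
50.1 pitch -1.71 My -0.006 E [-40.344 -29.317   0.201   0.104]
50.15 pitch -1.71 My 0.019 E [-40.325 -29.274   0.221   0.112]
```

The right box shows it: wrist torque drifts as the ball rolls (E5 0.221→0.201), then jumps at 50.15 s as it hits the end. Level it, lift, and carry it over the pad.

Call:
drive_tool --moves '[[[0,0,0],[0,-0.03,0],0.6],[[0,0,-12],[0,0,0],0.6],[[0,0,-18],[0,0,0],0.6],[[-8,10,-5],[0,0,0],0.6],[[-16,19,0],[0,0,0],0.6],[[-20,24,0],[0,0,0],0.6],[[-20,24,0],[0,0,0],0.6],[[-20,24,0],[0,0,0],0.6],[[-20,24,0],[0,0,0],0.6],[[-20,24,0],[0,0,0],0.6],[[-20,25,0],[0,0,0],0.6],[[-20,25,0],[0,0,0],0.6]]'

```text
time_s: 51.2
tool_pos: [0.6429, -0.091, 0.1787]
tool_rot: [-180.0, 0.0, -170.0]
force: [0.3, -0.8, -3.0]
grip_width: 0.06
grasp_force: 35.0
```

Call:
drive_tool --moves '[[[-18,22,0],[0,0,0],0.6],[[-14,18,0],[0,0,0],0.6],[[-10,12,0],[0,0,0],0.6],[[-6,8,0],[0,0,0],0.6],[[0,0,0],[0,0,0],0.6],[[0,0,0],[0,0,0],0.6],[[0,0,0],[0,0,0],0.6],[[0,0,0],[0,0,0],0.6],[[0,0,0],[0,0,0],0.6],[[0,0,0],[0,0,0],0.6]]'

```text
time_s: 52.03
tool_pos: [0.6786, -0.0262, 0.1778]
tool_rot: [-180.0, 0.0, -170.1]
force: [0.5, 0.7, -3.3]
grip_width: 0.0596
grasp_force: 35.0
```

```bash
python3 - <<'E'
from h import *
go(.680,-.0255,.177,190); feel()
im,d,c=grab("side"); cv2.imwrite("pics/end.png",im)
im,d,c=grab("top"); P=pts(d,c)
for nm,u0,u1,v0,v1 in (("L",278,320,258,318),("M",355,398,246,306)):
    S=P[v0:v1,u0:u1]; Q=S[(S[...,2]>.055)&(S[...,2]<.09)]; print(nm,len(Q),np.median(Q,0) if len(Q) else 0)
E
```

```text
turn rotvec [-0.      0.0001 -0.0021] then shift [-1.5  0.4  0.8] t 52.03
t 52.03 pos [ 0.6786 -0.0262  0.1778] rot [-1.8000e+02  1.0000e-02 -1.7012e+02] F tool [-0.61  0.62  3.32] M tool [ 0.0344  0.0336 -0.004 ] w 0.0596
L 420 [0.43943563 0.01057112 0.07267424]
M 1191 [ 0.48390622 -0.1506328   0.07253126]
```

View pics/end.png

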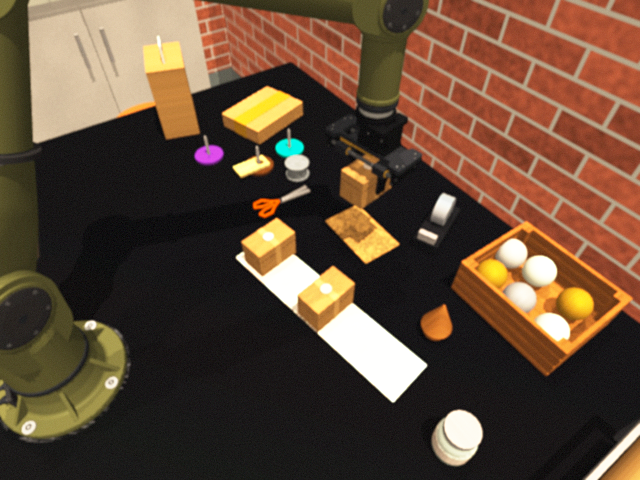

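The end picture shows the tag down on the brown post (252,166), the left and middle boxes back on the mat (270,247) and (327,298), and the right box held level above the pad (362,233). The bystanders haven't moved.

```bash
python3 -c "
from h import *
print(env.sign_off())"
```

```text
the job is handed in; nothing more can be done
None
```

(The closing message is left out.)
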